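# Gauge the injector sleeves and sort them

### The job

Take the orange-handled plug gauge from its blue stand and try it in the sleeve on the blue seat first, then in the one on the yellow seat: ease it down until its collar sits on the sleeve or it firmly stops inside the bore, and never force it. Stand each of these two sleeves upright in the green tray if the gauge went all the way in, or in the red tray if it did not, and put the gauge back fully home in its stand. Leave the sleeve on the grey pad and everything else on the bench where they are.

Things in the scene. Friction and masses are not known exactly. Their poses are not given: they have to be found in the camera images.
- sleeve_a_mid (a point): Steel injector sleeve, a plain upright tube 40 mm in outer diameter and 42 mm tall, about 140 g, with a through bore whose mouth is 17.5 mm wide. The three sleeves look alike; which is sound is not marked, and any of them may stand in either seat or on the grey pad. This point is at its centre, half-way up (21 mm above its underside); z is its axis.
- sleeve_b_mid (a point): Steel injector sleeve, a plain upright tube 40 mm in outer diameter and 42 mm tall, about 140 g, with a through bore whose mouth is 17.5 mm wide. The three sleeves look alike; which is sound is not marked, and any of them may stand in either seat or on the grey pad. This point is at its centre, half-way up (21 mm above its underside); z is its axis.
- sleeve_c_mid (a point): Steel injector sleeve, a plain upright tube 40 mm in outer diameter and 42 mm tall, about 140 g, with a through bore whose mouth is 17.5 mm wide. The three sleeves look alike; which is sound is not marked, and any of them may stand in either seat or on the grey pad. This point is at its centre, half-way up (21 mm above its underside); z is its axis.
- gauge_grip (a point): Plug gauge, 92 mm long, 150 g, standing pin down in its stand: steel pin 16 mm wide and 30 mm long, then a brass collar 28 mm wide and 4 mm thick, then a round orange handle 22 mm wide and 58 mm long. This point is on its axis 64 mm above the pin's tip, mid-handle (30 mm above the handle's lower end; collar underside 34 mm below this point); z points up the handle.
- gauge_tip (a point): Centre of the end of the gauge's pin (2 mm chamfer); z as above. In a sound bore the pin goes in 30 mm, until the collar sits on the sleeve; in a tight one the bore narrows unseen and the pin stops 10 mm below the mouth. Stopping at the very mouth (0 to 3 mm) only means it is off centre. More than 20 N between gauge and sleeve scores the bore.
- fixture: Green gauging fixture fixed to the bench, 100 x 200 x 18 mm plate, origin at the centre of its underside, y along its length, turned by up to 20 degrees. It carries a blue and a yellow round seat 110 mm apart.
- blue_spot (a point): Centre of the floor of the blue seat with the seat up (36 mm above the bench). The seat is a cup 54 mm wide with a 5 mm high rim, 44 mm inside, so a sleeve has up to 2 mm of play in it; sleeve top 78 mm above the bench.
- yellow_spot (a point): The same for the yellow seat.
- blue_seat (a joint): How far the blue seat is pressed down, m: 0 up, 0.012 bottomed. A spring (0.8 N per mm, preload) carries the seat: it starts to give at about 2.5 N of push on the sleeve and bottoms at about 12 N; beyond that the force rises steeply.
- yellow_seat (a joint): The same for the yellow seat.
- pad_spot (a point): Centre of the top floor of the grey waiting pad (round, 54 mm wide, with the same 5 mm rim, no spring), 36 mm above the bench. The sleeve on it at the start belongs to another job and stays there.
- stand_hole (a point): Centre of the mouth of the gauge stand's hole: blue block 56 x 56 x 38 mm, fixed, hole 18 mm wide and 32 mm deep, the mouth 38 mm above the bench. With the gauge home its collar rests on the block and its grip point is 34 mm above this point.
- pass_tray: Green open tray for sound sleeves, fixed, 130 mm (x) x 170 mm (y) x 22 mm high, walls 4 mm, floor 4 mm thick; origin at the centre of its underside. Two sleeves fit side by side along y.
- reject_tray: Red open tray for tight sleeves, otherwise like the green one.
- nut: Brass ring nut, 32 mm wide, 14 mm tall; bystander. Origin under its centre.
- can: Closed can, 60 mm wide, 90 mm tall; bystander. Origin under its centre.
- jar: Closed jar, 66 mm wide, 80 mm tall; bystander. Origin under its centre.
- carton: Yellow carton, 70 x 90 x 45 mm; bystander. Origin under its centre.
- screwdriver: Screwdriver with a red handle, lying across the bench; bystander.
- wrench: Steel wrench, lying across the bench; bystander.
Things that resemble listed ones, but are neither listed nor needed, are in the scene too. What is shaped like the part that bears sleeve_b_mid but brown or pink is not meant.

How it is judged:
On the way, in this order (a step that is already met when the one before it is completed fails the run):
1. the gauge is tried in the sleeve standing on the blue seat: in a sound bore its collar comes to within 6 mm of the sleeve, in a tight one it is pressed with over 1.5 N against the narrowing inside (((horizontal distance between sleeve_a_mid and blue_spot below 0.01 m and horizontal distance between gauge_tip and sleeve_a_mid below 0.004 m and angle between gauge_tip's own z axis and vertical below 0.15 rad and z of gauge_tip in the frame of sleeve_a_mid between -0.021 and -0.003 m) or (horizontal distance between sleeve_b_mid and blue_spot below 0.01 m and horizontal distance between gauge_tip and sleeve_b_mid below 0.004 m and angle between gauge_tip's own z axis and vertical below 0.15 rad and z of gauge_tip in the frame of sleeve_b_mid between -0.021 and 0.013 m and contact force between gauge and sleeve_b above 1.5 N) or (horizontal distance between sleeve_c_mid and blue_spot below 0.01 m and horizontal distance between gauge_tip and sleeve_c_mid below 0.004 m and angle between gauge_tip's own z axis and vertical below 0.15 rad and z of gauge_tip in the frame of sleeve_c_mid between -0.021 and 0.013 m and contact force between gauge and sleeve_c above 1.5 N))), for 0.1 s.
2. the gauge is tried in the sleeve standing on the yellow seat: in a sound bore its collar comes to within 6 mm of the sleeve, in a tight one it is pressed with over 1.5 N against the narrowing inside (((horizontal distance between sleeve_a_mid and yellow_spot below 0.01 m and horizontal distance between gauge_tip and sleeve_a_mid below 0.004 m and angle between gauge_tip's own z axis and vertical below 0.15 rad and z of gauge_tip in the frame of sleeve_a_mid between -0.021 and -0.003 m) or (horizontal distance between sleeve_b_mid and yellow_spot below 0.01 m and horizontal distance between gauge_tip and sleeve_b_mid below 0.004 m and angle between gauge_tip's own z axis and vertical below 0.15 rad and z of gauge_tip in the frame of sleeve_b_mid between -0.021 and 0.013 m and contact force between gauge and sleeve_b above 1.5 N) or (horizontal distance between sleeve_c_mid and yellow_spot below 0.01 m and horizontal distance between gauge_tip and sleeve_c_mid below 0.004 m and angle between gauge_tip's own z axis and vertical below 0.15 rad and z of gauge_tip in the frame of sleeve_c_mid between -0.021 and 0.013 m and contact force between gauge and sleeve_c above 1.5 N))), for 0.1 s.
At the end, for the whole second after the job is handed in: The gauge stands home in its stand (within 6 mm, pin at least 26 mm in, upright); each of the two sleeves tried stands upright at rest on the floor of the green tray if the gauge went all the way in, of the red tray if it stopped inside; the third sleeve is still on the grey pad (moved under 12 mm) (horizontal distance between gauge_tip and stand_hole below 0.006 m and z of gauge_tip in the frame of stand_hole below -0.026 m and angle between gauge_tip's own z axis and vertical below 0.12 rad and linear speed of each of gauge, sleeve_a, sleeve_b, sleeve_c below 0.03 m/s and angle between each of sleeve_a_mid, sleeve_b_mid, sleeve_c_mid's own z axis and vertical below 0.15 rad and ((x of sleeve_a_mid in the frame of pass_tray between -0.05 and 0.05 m and y of sleeve_a_mid in the frame of pass_tray between -0.07 and 0.07 m and z of sleeve_a_mid in the frame of pass_tray below 0.032 m) or (horizontal distance between sleeve_a_mid and pad_spot below 0.01 m and distance of sleeve_a_mid from where it was at the start of the episode below 0.012 m and z of sleeve_a_mid in the frame of pad_spot below 0.027 m)) and ((x of sleeve_b_mid in the frame of reject_tray between -0.05 and 0.05 m and y of sleeve_b_mid in the frame of reject_tray between -0.07 and 0.07 m and z of sleeve_b_mid in the frame of reject_tray below 0.032 m) or (horizontal distance between sleeve_b_mid and pad_spot below 0.01 m and distance of sleeve_b_mid from where it was at the start of the episode below 0.012 m and z of sleeve_b_mid in the frame of pad_spot below 0.027 m)) and ((x of sleeve_c_mid in the frame of reject_tray between -0.05 and 0.05 m and y of sleeve_c_mid in the frame of reject_tray between -0.07 and 0.07 m and z of sleeve_c_mid in the frame of reject_tray below 0.032 m) or (horizontal distance between sleeve_c_mid and pad_spot below 0.01 m and distance of sleeve_c_mid from where it was at the start of the episode below 0.012 m and z of sleeve_c_mid in the frame of pad_spot below 0.027 m))); the robot touches nothing.
It fails at once if the gauge is pressed against a sleeve with more than 20 N (contact force between gauge and sleeve_a above 20 N or contact force between gauge and sleeve_b above 20 N or contact force between gauge and sleeve_c above 20 N).
It fails at once if a bystander is moved by more than 30 mm (distance of any of nut, can, jar, carton, screwdriver, wrench from where it was at the start of the episode above 0.03 m).
It also fails if it takes over 72 s, if anything falls off the work surface, if the arm or the gripper's body presses on something with over 40 N, if the wrist force passes 120 N, or if a joint passes its speed limit or range.

### The arm

A 6-joint arm with a two-finger parallel gripper is mounted at the origin on the work surface. World frame = base frame: x ahead of the robot, y to its left, z up, the work surface at z = 0. Lengths are in m, angles in rad, forces in N, time in s.
With the tool pointing down it reaches from about 0.375 to 0.925 m from the base axis. Payload 5.7 kg.
Tool frame: the origin (TCP) lies on the centre line of the jaws, within the pads' length; the fingertips stand 17 mm ahead of it and the grasp point (between the pads) lies 2 mm behind it; z points along the fingers, y is the direction in which the jaws open and shut (so a half turn about z gives the same grasp; the last joint's range is limited). The gripper opens to 88 mm and grips with 3 to 60 N. Pads are 20 mm wide; open, the fingers measure 115 mm over their backs; the gripper's body (75 mm by 178 mm) begins 61 mm behind the grasp point.
Start: joints at [1.204, 0.359, 1.51, -0, 1.272, -0.115], TCP at [0.149, 0.581, 0.24] pointing down, gripper open.
Joint ranges: [-2.97, 2.97], [-1.01, 2.36], [0.21, 2.38], [-0.96, 4.11], [0.2, 2.71], [-2.98, 2.98]. Speed limits (rad/s): [2.39, 2.39, 3.14, 3.14, 3.14, 3.14].

### API

Orientations are given as a unit quaternion [x, y, z, w].
In Python, from rig import manip, get_image gives the robot as it stands.
- The arm moves only by the tool jog_arm, never from a script. Its argument "deltas" is a list of rows, each a list of 7 numbers: the turn, a rotation vector about the tool's x, y, z in degrees, then the shift along the tool's x, y, z in mm, then the gripper command: -1 is shut, 1 is fully open, values between are in proportion. A call has 1 to 5 rows; each row is the pose to reach, as a shift and turn from the pose measured when the call began, along the tool's axes at that moment; what a row does not reach only later rows make up. A row lasts 1/10 s, in which the tool goes at most 50 mm and 8.59 degrees, less where a joint would pass 70% of its speed; a pose out of reach is approached as far as the arm can. A call with a gripper value outside its range is refused whole. The fingers move at their own pace and stop on an object; the grip force is fixed at half the most. Time passes only in rows, so rows that repeat a pose let the fingers close. It gives the time, the measured TCP pose, the force and the opening at its end, in the units of the state.
- manip.state(): the state, without advancing time (a new reading comes with each control period).
- get_image(name): name is "scene" or "top" or "wrist"; returns a dict with "frame" (420x560x3 uint8, blue, green, red), "depth" (420x560 float32, m along the optical axis (not along the pixel's ray), 0 where there is no reading), "K" (3x3 intrinsics, pixels), "D" ([k1, k2, p1, p2, k3] as OpenCV has them; the pictures are not rectified), "extrinsics" (4x4, takes a point from camera to world coordinates). Camera axes: x right, y down, z forward; pixel columns grow to the right and rows downward; lengths in m; the calibration is good to about 2 mm. A picture is of the moment at which its call begins.
- manip.hand_in(): hands the job in, once; it reports no verdict.
The state is a dict: "time_s": time; "joints": joint angles; "joint_velocities": joint speeds; "effort": joint torques, N m; "position": TCP position; "tool_rot": TCP orientation; "ft_force": force on the tool from outside, world axes, zero at the start; "moment": the same for the moment, N m; "width": finger opening in m.
Only numpy, scipy, OpenCV 4.12 (cv2) and the standard library are available. Lean on these libraries where they do the work, as an engineer would, in place of code of your own. Each camera call takes 0.05 s, during which the arm holds its last target.

## Working session

There is one attempt and no reset: what is moved stays moved. The work goes in short steps, Python scripts to look and compute and a tool call to move; the robot and the scene stay as the last step left them, time stands still between calls to the robot, and variables do not carry over. Pictures are saved under pics/ and viewed, and the job is handed in when it is done.

Besides the shell and the picture viewer there is one more tool, called after "Call:" as name(argument=value, ...) on one line, values as JSON. jog_arm: Moves the arm, as the interface text tells. Its arguments: {"type":"object","properties":{"deltas":{"type":"array"}},"required":["deltas"]}

```bash
ls; mkdir -p pics; cat > h.py <<'E'
import sys; sys.path.insert(0,'.')
import numpy as np, cv2
from rig import manip, get_image
E
python3 - <<'E'
from h import *
s=manip.state(); print(s)
for n in ("scene","top"):
    im=get_image(n); cv2.imwrite(f'pics/{n}0.png',im['frame']); np.savez(f'{n}0.npz',**im); print(n,im['K'],im['D'],im['extrinsics'])
E
```

```text
pics
{'time_s': 0.0, 'joints': array([ 1.20386200e+00,  3.59499347e-01,  1.51140650e+00,  1.10868232e-05,
        1.27249519e+00, -1.15121000e-01]), 'joint_velocities': array([-0.00029154, -0.00027797, -0.0008538 ,  0.00153819, -0.00172809,
       -0.00067041]), 'effort': array([ 2.29441503e-04, -5.15371907e+01, -2.70723635e+01,  6.77210907e-02,
        3.49755655e-02, -1.29211089e-04]), 'position': array([0.14927893, 0.58046641, 0.2388228 ]), 'tool_rot': array([ 1.25575839e-01,  9.92083611e-01, -8.76793118e-04, -2.20975973e-04]), 'ft_force': array([ 0.59700538,  0.95086507, -0.03483071]), 'moment': array([-0.01013031, -0.01030626,  0.00348583]), 'width': 0.08748840729803337}
scene [[478.16799222   0.         273.07779155]
 [  0.         478.16799222 216.05784741]
 [  0.           0.           1.        ]] [0.04632616 0.         0.         0.         0.        ] [[ 0.25814565  0.6908248  -0.67536799  1.25867968]
 [ 0.96610355 -0.18301212  0.18207276 -0.20858783]
 [ 0.00217985 -0.6994767  -0.71465208  0.86213998]
 [ 0.          0.          0.          1.        ]]
top [[446.75989958   0.         277.47126254]
 [  0.         446.75989958 206.18970343]
 [  0.           0.           1.        ]] [-0.14911043  0.          0.          0.          0.        ] [[ 0.0265688  -0.98267412  0.18342757  0.36462461]
 [-0.99959548 -0.02797907 -0.00510424  0.00517899]
 [ 0.01014794 -0.18321775 -0.98301998  1.02533344]
 [ 0.          0.          0.          1.        ]]
```

View pics/top0.png

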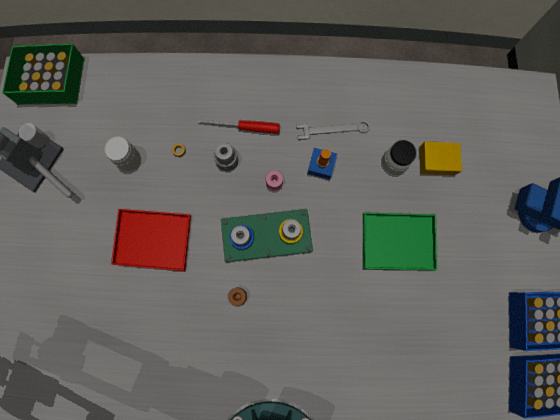

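View pics/scene0.png

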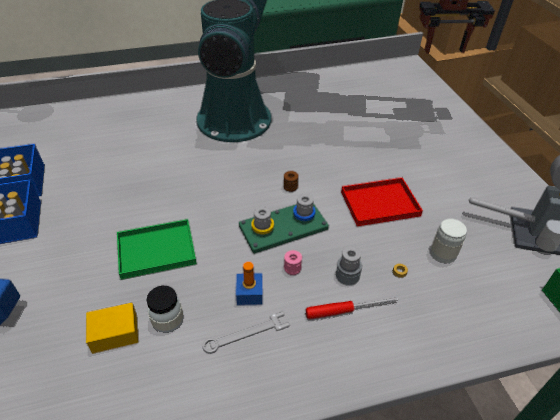

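The top view shows the blue seat at (241,236) and the yellow seat at (291,231), each with a steel sleeve. The third sleeve is on the grey pad at (227,156), and the gauge is in the blue stand at (323,158). The red tray is at (152,240) and the green tray at (400,242). The pink ring (275,180) and brown ring (237,296) are decoys. Next I'll measure positions.

```bash
cat >> h.py <<'E'
def ray(im,uv):
    uv=np.asarray(uv,float).reshape(-1,1,2)
    p=cv2.undistortPoints(uv,im['K'],im['D']).reshape(-1,2)
    E=im['extrinsics']; d=np.c_[p,np.ones(len(p))]@E[:3,:3].T
    return E[:3,3],d
def onplane(im,uv,z):
    o,d=ray(im,uv); return o+d*((z-o[2])/d[:,2])[:,None]
def cloud(im):
    h,w=im['depth'].shape; v,u=np.mgrid[:h,:w]
    o,d=ray(im,np.c_[u.ravel(),v.ravel()]); P=o+d*im['depth'].reshape(-1,1)
    P[im['depth'].ravel()==0]=np.nan
    return P.reshape(h,w,3)
def circ(pts):
    (c,r)=cv2.minEnclosingCircle(pts.astype(np.float32)); return np.array(c),r
def blobmask(im,lo,hi):
    hsv=cv2.cvtColor(im['frame'],cv2.COLOR_BGR2HSV); return cv2.inRange(hsv,lo,hi)
E
python3 - <<'E'
from h import *
for n in ('top','scene'):
    im=dict(np.load(n+'0.npz')); P=cloud(im)
    hsv=cv2.cvtColor(im['frame'],cv2.COLOR_BGR2HSV)
    B={'top':dict(blue=(241,236),yel=(291,231),pad=(227,156),gauge=(323,158)),'scene':dict(blue=(305,205),yel=(263,218),pad=(349,262),gauge=(249,275))}[n]
    for k,(u,v) in B.items():
        w=26; sub=P[v-w:v+w,u-w:u+w].reshape(-1,3)
        z=sub[:,2]; 
        if k!='gauge':
            m=(abs(z-0.078)<.005); q=sub[m]; print(n,k,'top',len(q),np.median(q,0), 'bbox mid',(q.min(0)+q.max(0))/2,np.ptp(q,axis=0))
        else:
            for zz in (.130,.040): 
                m=abs(z-zz)<.005; q=sub[m]; print(n,k,zz,len(q),(q.min(0)+q.max(0))/2,np.ptp(q,axis=0)) if len(q) else print('none')
    for k,lo,hi in (('red',(0,150,60),(6,255,255)),('green',(50,180,60),(70,255,255)),('plate',(70,90,40),(85,255,255))):
        m=cv2.inRange(hsv,lo,hi); N,L,S,C=cv2.connectedComponentsWithStats(m)
        for i in range(1,N):
            if S[i,4]>250:
                q=P[L==i]; c=(np.nanmin(q,0)+np.nanmax(q,0))/2; print(n,k,C[i].round(),S[i,4],c.round(3),np.ptp(q[~np.isnan(q[:,0])],axis=0).round(3))
    cv2.imwrite(f'pics/{n}z.png',cv2.resize(im['frame'][120:270,100:450] if n=='top' else im['frame'][160:310,200:400],None,fx=2.28 if n=='top' else 4,fy=2.28 if n=='top' else 4,interpolation=cv2.INTER_CUBIC))
E
```

```text
top blue top 224 [0.47704115 0.07929436 0.07919039] bbox mid [0.47662521 0.07861187 0.07815193] [0.03908253 0.03863685 0.00910004]
top yel top 214 [ 0.49297243 -0.03025314  0.07922511] bbox mid [ 0.4929317  -0.03098006  0.07840315] [0.03843462 0.03672073 0.0088926 ]
top pad top 206 [0.66140609 0.1236227  0.07902713] bbox mid [0.66202198 0.12323813 0.07826117] [0.03841477 0.03831103 0.00915774]
none
top gauge 0.04 443 [ 0.65521938 -0.1007034   0.03987385] [0.06485123 0.06641397 0.00946582]
top red [259. 126.] 382 [0.743 0.05  0.022] [0.026 0.098 0.018]
top red [151. 239.] 4027 [0.468 0.288 0.014] [0.136 0.176 0.031]
top green [403. 241.] 2662 [ 0.479 -0.282  0.013] [0.127 0.168 0.03 ]
top plate [266. 236.] 2562 [0.485 0.025 0.016] [0.122 0.206 0.022]
scene blue top 132 [0.48305072 0.08072681 0.07584559] bbox mid [0.48208789 0.08044506 0.07612268] [0.041855   0.03861212 0.00622507]
scene yel top 138 [ 0.49965582 -0.02998609  0.07562513] bbox mid [ 0.49889653 -0.02980374  0.07659806] [0.03866268 0.03771928 0.00630707]
scene pad top 177 [0.66783765 0.12453707 0.07625464] bbox mid [0.66693172 0.12373387 0.07623327] [0.04043035 0.03867188 0.00632834]
none
scene gauge 0.04 369 [ 0.66035728 -0.09915649  0.03961947] [0.06644949 0.06528612 0.00922223]
scene red [380. 201.] 2573 [0.462 0.293 0.011] [0.161 0.186 0.028]
scene red [329. 309.] 528 [0.749 0.05  0.018] [0.031 0.099 0.024]
scene green [155. 249.] 3080 [ 0.483 -0.284  0.011] [0.134 0.167 0.026]
scene plate [321.  21.] 4847 [-0.303  0.435  0.153] [0.418 0.623 0.314]
scene plate [283. 229.] 1741 [0.495 0.023 0.017] [0.118 0.206 0.026]
scene plate [143. 242.] 676 [ 0.462 -0.303  0.011] [0.088 0.128 0.028]
```

View pics/topz.png

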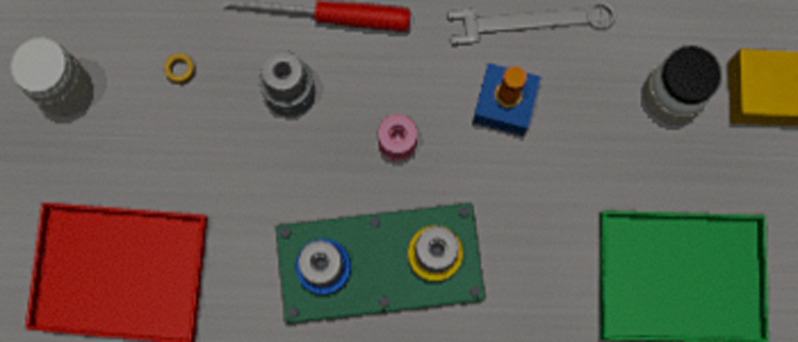

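View pics/scenez.png

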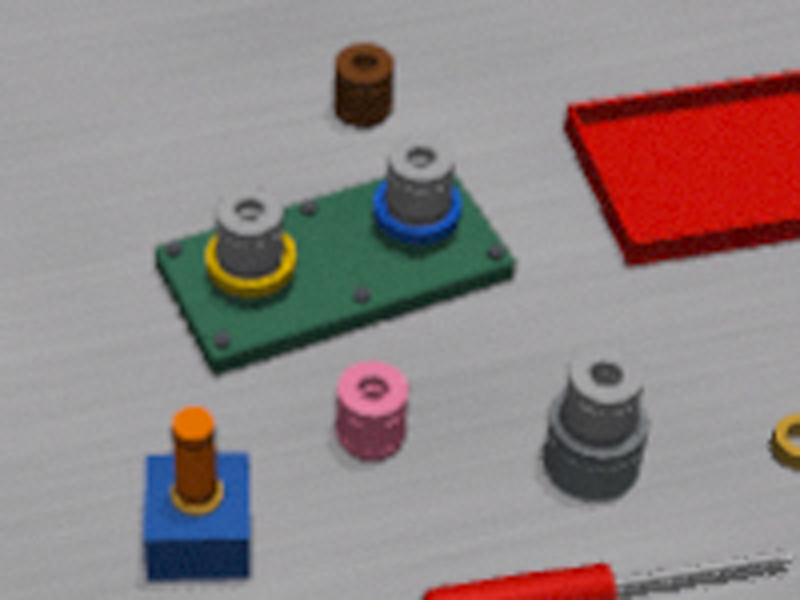

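```bash
cat >> h.py <<'E'
from scipy.spatial.transform import Rotation as Ro
def plan(x,y,z,yaw=0.0):
    """yaw = world angle (deg) of tool y; tool pointing down. prints rotvec deg & shift mm in present tool axes"""
    s=manip.state(); R=Ro.from_quat(s['tool_rot']); a=np.radians(yaw)
    yy=np.array([np.cos(a),np.sin(a),0]); zz=np.array([0,0,-1.]); xx=np.cross(yy,zz)
    T=Ro.from_matrix(np.c_[xx,yy,zz]); rv=np.degrees((R.inv()*T).as_rotvec()); sh=1000*R.inv().apply(np.array([x,y,z])-s['position'])
    print('rot',rv.round(2),'shift',sh.round(1),'t',round(s['time_s'],2)); return s
def st():
    s=manip.state(); R=Ro.from_quat(s['tool_rot']).as_matrix()
    print('t',round(s['time_s'],2),'p',(s['position']*1000).round(1),'yaw',np.degrees(np.arctan2(R[1,1],R[0,1])).round(2),'tilt',np.degrees(np.arccos(-R[2,2])).round(2),'f',s['ft_force'].round(2),'w',round(s['width']*1000,1))
E
python3 -c "
from h import *
plan(0.657,-0.1,0.24,0)"
```

```text
rot [-9.000e-02  6.000e-02  7.557e+01] shift [-6.613e+02 -5.325e+02 -3.000e-01] t 0.1
```

Call:
jog_arm(deltas=[[0, 0, 8, -38, -31, 0, 1], [0, 0, 16, -76, -62, 0, 1], [0, 0, 24, -114, -93, 0, 1], [0, 0, 32, -152, -124, 0, 1], [0, 0, 40, -190, -155, 0, 1]])

```text
time_s: 0.6
position: [0.2952, 0.3813, 0.2389]
tool_rot: [0.46, 0.888, -0.001, 0.0]
ft_force: [0.9, 0.8, -0.1]
width: 0.0876
```

```bash
python3 -c "
from h import *
plan(0.657,-0.1,0.24,0)"
```

```text
rot [-0.08  0.09 35.28] shift [-6.019e+02  1.730e+01 -5.000e-01] t 0.6
```

Call:
jog_arm(deltas=[[0, 0, 8, -49, 0, 0, 1], [0, 0, 16, -98, 2, 0, 1], [0, 0, 24, -147, 3, 0, 1], [0, 0, 32, -196, 5, 0, 1], [0, 0, 35.3, -245, 7, 0, 1]])

```text
time_s: 1.1
position: [0.443, 0.1835, 0.2391]
tool_rot: [0.709, 0.705, -0.001, 0.0]
ft_force: [-0.4, 0.6, 0.0]
width: 0.0875
```

```bash
python3 -c "
from h import *
plan(0.657,-0.1,0.24,0)"
```

```text
rot [-0.05  0.1  -0.3 ] shift [-282.4  215.4   -0.7] t 1.1
```

Call:
jog_arm(deltas=[[0, 0, 0, -39, 30, 0, 1], [0, 0, 0, -78, 60, 0, 1], [0, 0, 0, -117, 90, 0, 1], [0, 0, 0, -156, 119, 0, 1], [0, 0, 0, -194, 148, 0, 1]])

```text
time_s: 1.6
position: [0.5907, -0.0133, 0.2389]
tool_rot: [0.709, 0.705, -0.001, -0.0]
ft_force: [-0.3, 0.6, 0.2]
width: 0.088
```

Call:
jog_arm(deltas=[[0, 0, 0, -39, 30, 0, 1], [0, 0, 0, -78, 60, 0, 1], [0, 0, 0, -88, 67, 0, 1], [0, 0, 0, -88, 67, 0, 1]])

```text
time_s: 2.0
position: [0.6577, -0.1034, 0.2379]
tool_rot: [0.71, 0.704, -0.001, -0.0]
ft_force: [-0.2, 1.1, -0.2]
width: 0.0879
```

```bash
python3 - <<'E'
from h import *
st()
im=get_image('wrist'); cv2.imwrite('pics/w1.png',im['frame']); np.savez('w1.npz',**im); print(im['K'],im['D'],im['extrinsics'])
s=manip.state(); T=np.eye(4);T[:3,:3]=Ro.from_quat(s['tool_rot']).as_matrix();T[:3,3]=s['position']; print((np.linalg.inv(T)@im['extrinsics']).round(4))
E
```

```text
t 2.0 p [ 657.7 -103.4  237.9] yaw -0.47 tilt 0.17 f [-0.22  1.07 -0.2 ] w 87.9
[[369.76602282   0.         284.60648616]
 [  0.         369.76602282 214.39278628]
 [  0.           0.           1.        ]] [-0.01366592  0.          0.          0.          0.        ] [[ 0.99995876 -0.00741571 -0.00524314  0.658919  ]
 [-0.00849655 -0.96778246 -0.25164442 -0.03508637]
 [-0.00320809  0.25167859 -0.96780556  0.38299401]
 [ 0.          0.          0.          1.        ]]
[[-1.500e-03 -9.679e-01 -2.512e-01  6.650e-02]
 [ 1.000e+00 -1.500e-03 -1.000e-04  1.400e-03]
 [-3.000e-04 -2.512e-01  9.679e-01 -1.450e-01]
 [ 0.000e+00  0.000e+00  0.000e+00  1.000e+00]]
```

View pics/w1.png

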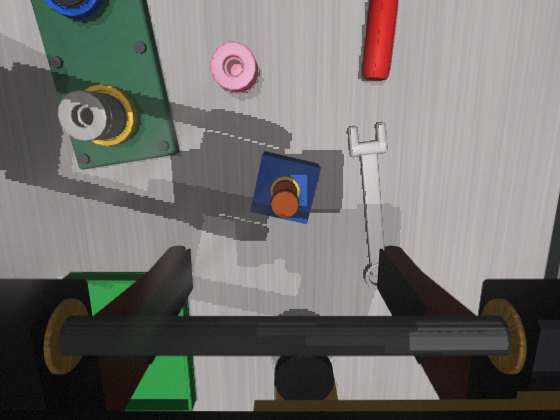

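```bash
python3 - <<'E'
from h import *
im=dict(np.load('w1.npz'))
f=im['frame']; cv2.imwrite('pics/w1c.png',cv2.resize(f[140:240,235:335],None,fx=6,fy=6,interpolation=cv2.INTER_NEAREST))
P=cloud(im)
sub=P[185:220,265:305].reshape(-1,3); m=sub[:,2]>.093; q=sub[m]; print('handle top',len(q),q.mean(0),(q.min(0)+q.max(0))/2,np.ptp(q,axis=0))
sub=P[145:230,240:330].reshape(-1,3); m=abs(sub[:,2]-.038)<.004; q=sub[m]; r=cv2.minAreaRect(q[:,:2].astype(np.float32)*1000); print('block top',r,q[:,2].mean())
E
```

```text
handle top 634 [ 0.65726889 -0.09966595  0.09961306] [ 0.65735958 -0.10021702  0.09775294] [0.0216503  0.02152723 0.00948015]
block top ((657.109375, -100.82931518554688), (56.36467742919922, 56.069244384765625), 76.6512680053711) 0.03823248221855989
```

View pics/w1c.png

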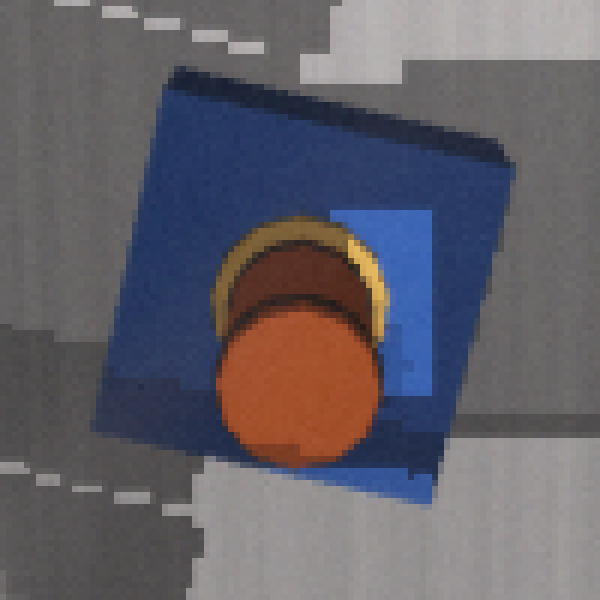

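```bash
python3 -c "
from h import *
plan(0.6572,-0.1002,0.07,0)"
```

```text
rot [-0.2   0.03 -0.4 ] shift [  1.5   1.3 168. ] t 2.05
```

Call:
jog_arm(deltas=[[-0.2, 0, -0.4, 1.5, 1.3, 40, 1], [-0.2, 0, -0.4, 1.5, 1.3, 80, 1], [-0.2, 0, -0.4, 1.5, 1.3, 110, 1], [-0.2, 0, -0.4, 1.5, 1.3, 130, 1], [-0.2, 0, -0.4, 1.5, 1.3, 130, 1]])

```text
time_s: 2.55
position: [0.6534, -0.0973, 0.105]
tool_rot: [0.706, 0.708, -0.002, -0.003]
ft_force: [-0.5, -0.1, 0.3]
width: 0.088
```

```bash
python3 -c "
from h import *
plan(0.6572,-0.1002,0.07,0)
im=get_image('wrist'); cv2.imwrite('pics/w2.png',im['frame']); P=cloud(im);np.savez('w2.npz',**im)
m=(P[...,2]>.093)&(P[...,2]<.103)&(abs(P[...,0]-.657)<.015)&(abs(P[...,1]+.1)<.018); q=P[m]; print(len(q),q.mean(0),np.ptp(q,axis=0),(q.min(0)+q.max(0))/2)
"
```

```text
rot [-0.43 -0.11  0.1 ] shift [-3.   4.  34.9] t 2.55
2006 [ 0.65727083 -0.09897209  0.09943186] [0.02205927 0.02266005 0.00905949] [ 0.65741098 -0.10045075  0.0975429 ]
```

View pics/w2.png

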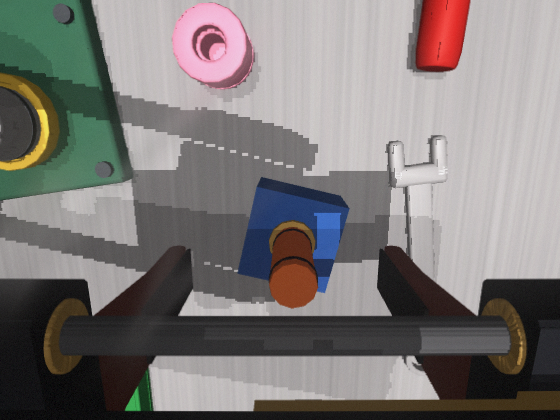

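Call:
jog_arm(deltas=[[-0.4, -0.1, 0.1, -3, 4, 10, 1], [-0.4, -0.1, 0.1, -3, 4, 15, 1], [-0.4, -0.1, 0.1, -3, 4, 15, 1]])

```text
time_s: 2.9
position: [0.6589, -0.1006, 0.092]
tool_rot: [0.707, 0.707, 0.001, 0.001]
ft_force: [0.4, 0.3, -0.5]
width: 0.0877
```

```bash
python3 -c "
from h import *
plan(0.6572,-0.1002,0.07,0);st();print(manip.state()['joint_velocities'])
"
```

```text
rot [0.16 0.04 0.01] shift [ 0.4 -1.7 22. ] t 2.9
t 2.9 p [ 658.9 -100.6   92. ] yaw 0.01 tilt 0.17 f [ 0.38  0.28 -0.46] w 87.7
[-0.00284239 -0.0059476  -0.00935578  0.00039723  0.00842026  0.00036421]
```

Call:
jog_arm(deltas=[[0.2, 0, 0, 0.4, -1.7, 11, 1], [0.2, 0, 0, 0.4, -1.7, 22, 1], [0.2, 0, 0, 0.4, -1.7, 22, 1], [0.2, 0, 0, 0.4, -1.7, 22, 1]])

```text
time_s: 3.3
position: [0.6567, -0.1002, 0.0693]
tool_rot: [0.707, 0.707, -0.001, -0.001]
ft_force: [0.6, -0.8, 1.5]
width: 0.0877
```

```bash
python3 -c "
from h import *
plan(0.6572,-0.1002,0.07,0);st();print(manip.state()['joint_velocities'])
im=get_image('wrist'); cv2.imwrite('pics/w3.png',im['frame']);np.savez('w3.npz',**im); st()
"
```

```text
rot [-0.12  0.02 -0.  ] shift [ 0.   0.5 -0.7] t 3.3
t 3.3 p [ 656.7 -100.2   69.3] yaw -0.0 tilt 0.12 f [ 0.59 -0.79  1.46] w 87.7
[ 0.0025448  -0.01078625 -0.01177275 -0.00059244  0.00148945  0.00078484]
t 3.35 p [ 657.2 -100.3   69.8] yaw -0.0 tilt 0.07 f [-0.39 -0.43 -0.6 ] w 88.0
```

View pics/w3.png

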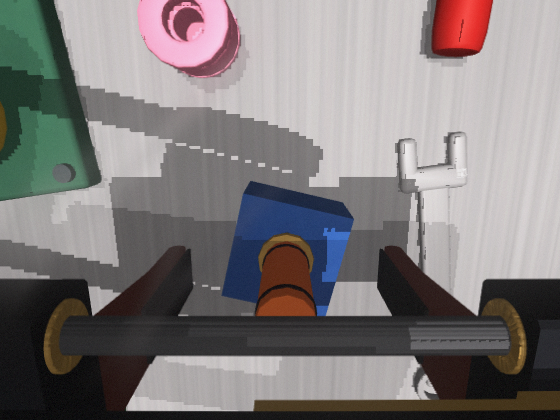

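The handle at (287,290) sits midway between the jaws at (185,260) and (390,260), so I'm closing on it.

Call:
jog_arm(deltas=[[0, 0, 0, 0, 0, 0, -1], [0, 0, 0, 0, 0, 0, -1], [0, 0, 0, 0, 0, 0, -1], [0, 0, 0, 0, 0, 0, -1], [0, 0, 0, 0, 0, 0, -1]])

```text
time_s: 3.85
position: [0.6572, -0.1003, 0.0699]
tool_rot: [0.707, 0.707, -0.001, -0.0]
ft_force: [-0.4, -0.7, 0.0]
width: 0.0515
```

```bash
python3 -c "
from h import *
plan(0.6572,-0.1002,0.07,0);st()
"
```

```text
rot [-0.05  0.04 -0.  ] shift [ 0.1 -0.  -0.1] t 3.85
t 3.85 p [ 657.2 -100.3   69.9] yaw -0.0 tilt 0.06 f [-0.35 -0.74  0.03] w 51.5
```

Call:
jog_arm(deltas=[[0, 0, 0, 0, 0, 0, -1], [0, 0, 0, 0, 0, 0, -1], [0, 0, 0, 0, 0, 0, -1], [0, 0, 0, 0, 0, 0, -1], [0, 0, 0, 0, 0, 0, -1]])

```text
time_s: 4.35
position: [0.6572, -0.1003, 0.0699]
tool_rot: [0.707, 0.707, -0.001, -0.0]
ft_force: [-0.1, 0.1, -0.1]
width: 0.0219
```

```bash
python3 -c "
from h import *
st()
"
```

```text
t 4.35 p [ 657.2 -100.3   69.9] yaw -0.0 tilt 0.06 f [-0.06  0.14 -0.13] w 21.9
```

Call:
jog_arm(deltas=[[0, 0, 0, 0, 0, -20, -1], [0, 0, 0, 0, 0, -60, -1], [0, 0, 0, 0, 0, -100, -1], [0, 0, 0, 0, 0, -115, -1], [0, 0, 0, 0, 0, -115, -1]])

```text
time_s: 4.85
position: [0.6589, -0.1006, 0.1872]
tool_rot: [0.707, 0.707, 0.001, 0.002]
ft_force: [-0.7, -0.1, -2.4]
width: 0.0213
```

```bash
python3 -c "
from h import *
st(); plan(0.479,0.079,0.185,0)
"
```

```text
t 4.85 p [ 658.9 -100.6  187.2] yaw -0.0 tilt 0.25 f [-0.7  -0.1  -2.37] w 21.3
rot [ 0.22  0.11 -0.  ] shift [ 179.6 -179.9    1.2] t 4.85
```

Call:
jog_arm(deltas=[[0.2, 0.1, 0, 34, -34, 1, -1], [0.2, 0.1, 0, 68, -68, 1, -1], [0.2, 0.1, 0, 102, -102, 1, -1], [0.2, 0.1, 0, 136, -136, 1, -1], [0.2, 0.1, 0, 160, -160, 1, -1]])

```text
time_s: 5.35
position: [0.4941, 0.0611, 0.1826]
tool_rot: [0.707, 0.707, -0.002, -0.002]
ft_force: [0.1, 0.3, -1.7]
width: 0.0215
```

```bash
python3 -c "
from h import *
st(); plan(0.479,0.079,0.185,0)
"
```

```text
t 5.35 p [494.1  61.1 182.6] yaw 0.03 tilt 0.34 f [ 0.11  0.35 -1.74] w 21.5
rot [-0.34 -0.02  0.03] shift [ 17.9 -15.1  -2.3] t 5.35
```

Call:
jog_arm(deltas=[[-0.3, 0, 0, 10, -8, -2, -1], [-0.3, 0, 0, 18, -15, -2, -1], [-0.3, 0, 0, 18, -15, -2, -1], [-0.3, 0, 0, 18, -15, -2, -1], [-0.3, 0, 0, 18, -15, -2, -1]])

```text
time_s: 5.85
position: [0.4806, 0.0782, 0.1847]
tool_rot: [0.707, 0.707, 0.0, 0.0]
ft_force: [-0.0, -0.1, -1.3]
width: 0.0214
```

```bash
python3 - <<'E'
from h import *
st(); plan(0.479,0.079,0.185,0)
im=get_image('wrist'); cv2.imwrite('pics/w4.png',im['frame']); np.savez('w4.npz',**im); P=cloud(im)
for k,c in (('blue',(.479,.079)),('yel',(.495,-.03)),('pad',(.663,.123))):
    m=(abs(P[...,2]-.078)<.0025)&(np.hypot(P[...,0]-c[0],P[...,1]-c[1])<.03); q=P[m]
    if len(q)<30: print(k,len(q)); continue
    print(k,len(q),q.mean(0),(q.min(0)+q.max(0))/2,np.ptp(q,axis=0))
E
```

```text
t 5.85 p [480.6  78.2 184.7] yaw -0.03 tilt 0.03 f [-0.05 -0.11 -1.25] w 21.4
rot [ 0.03 -0.01 -0.03] shift [ 0.8 -1.6 -0.4] t 5.85
blue 1531 [0.47778899 0.08271845 0.07803717] [0.47788487 0.0808203  0.07791132] [0.03910594 0.0353122  0.00458051]
yel 514 [ 0.49261553 -0.04167662  0.07804035] [ 0.49294747 -0.04208572  0.07780269] [0.03331843 0.01770112 0.00457859]
pad 1324 [0.65536933 0.12244371 0.07776227] [0.65693887 0.12305229 0.07787045] [0.0276552  0.03805238 0.00471484]
```

View pics/w4.png

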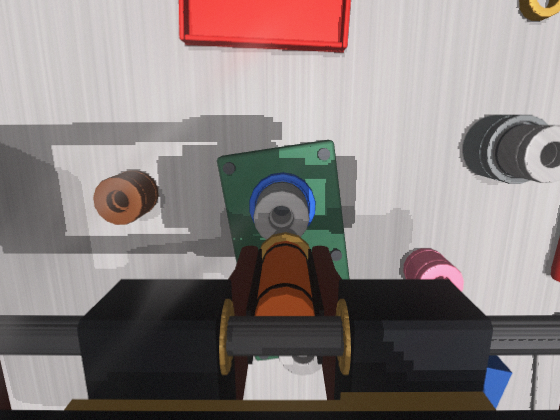

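```bash
cat >> h.py <<'E'
from scipy.optimize import least_squares
def fitc(q,r):
    """circle centre, known radius r, from edge points q (Nx2, m)"""
    f=lambda c: np.hypot(q[:,0]-c[0],q[:,1]-c[1])-r
    s=least_squares(f,q.mean(0),loss='soft_l1',f_scale=.0007); return s.x,np.abs(s.fun).mean()
def sleeve(im,c,ztop=.078,name=None):
    """outer rim + bore mouth of a sleeve near world c by colour edges cast on plane ztop"""
    P=cloud(im); m=((abs(P[...,2]-ztop)<.003)&(np.hypot(P[...,0]-c[0],P[...,1]-c[1])<.032)).astype(np.uint8)
    cs,_=cv2.findContours(m,cv2.RETR_CCOMP,cv2.CHAIN_APPROX_NONE)
    pts=np.vstack([x.reshape(-1,2) for x in cs]); q=onplane(im,pts,ztop)[:,:2]
    c=np.array(c)
    for it in range(4):
        d=np.hypot(*(q-c).T); o=q[abs(d-.02)<.003]; c,e=fitc(o,.0195 if False else .0197)
    d=np.hypot(*(q-c).T); i=q[abs(d-.00875)<.003]
    ci,ei=fitc(i,.00875) if len(i)>8 else (None,None)
    print(name,'outer',c.round(4),len(o),round(e,4),'bore',None if ci is None else ci.round(4),len(i),ei)
    return c,ci
E
python3 - <<'E'
from h import *
im=dict(np.load('w4.npz')); sleeve(im,(.4778,.0795),name='blue')
im=dict(np.load('w1.npz')); sleeve(im,(.495,-.03),name='yel')
im=dict(np.load('w4.npz'));f=im['frame']
cv2.imwrite('pics/w4c.png',cv2.resize(f[160:260,230:340],None,fx=6,fy=6,interpolation=cv2.INTER_NEAREST))
E
```

```text
blue outer [0.4781 0.0789] 128 0.0004 bore [0.4781 0.0791] 82 0.000500004721772853
yel outer [ 0.4961 -0.0314] 154 0.0005 bore [ 0.4959 -0.0312] 70 0.00038756831463847773
```

View pics/w4c.png

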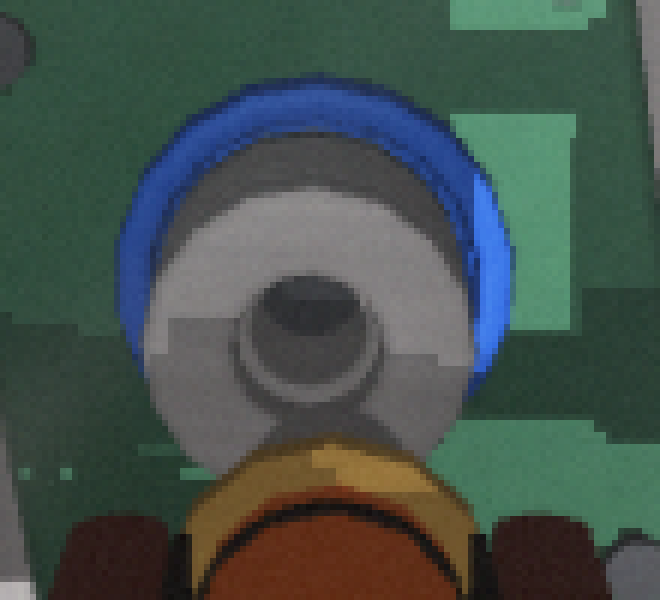

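```bash
python3 -c "
from h import *
st(); plan(0.478,0.0788,0.150,0)
"
```

```text
t 5.9 p [480.4  78.2 184.7] yaw -0.04 tilt 0.02 f [-0.05  0.08 -0.83] w 21.8
rot [ 0.02 -0.01 -0.04] shift [ 0.5 -2.4 34.7] t 5.9
```

Call:
jog_arm(deltas=[[0, 0, 0, 0.5, -2.4, 15, -1], [0, 0, 0, 0.5, -2.4, 30, -1], [0, 0, 0, 0.5, -2.4, 34.7, -1], [0, 0, 0, 0.5, -2.4, 34.7, -1], [0, 0, 0, 0.5, -2.4, 34.7, -1]])

```text
time_s: 6.4
position: [0.4786, 0.0785, 0.1503]
tool_rot: [0.707, 0.707, 0.0, 0.0]
ft_force: [-0.2, 0.2, -0.7]
width: 0.0217
```

```bash
python3 -c "
from h import *
st(); plan(0.478,0.0788,0.145,0)
"
```

```text
t 6.4 p [478.6  78.5 150.3] yaw -0.06 tilt 0.05 f [-0.21  0.24 -0.73] w 21.7
rot [ 0.05 -0.01 -0.06] shift [ 0.3 -0.6  5.3] t 6.4
```

Call:
jog_arm(deltas=[[0, 0, 0, 0.4, -0.8, 4, -1], [0, 0, 0, 0.4, -0.8, 4, -1], [0, 0, 0, 0.4, -0.8, 4, -1]])

```text
time_s: 6.7
position: [0.4779, 0.079, 0.1465]
tool_rot: [0.707, 0.707, 0.0, 0.0]
ft_force: [-0.1, -0.9, -1.1]
width: 0.0215
```

```bash
python3 -c "
from h import *
st(); plan(0.478,0.0788,0.145,0)
im=get_image('wrist'); cv2.imwrite('pics/w5.png',cv2.resize(im['frame'][180:330,200:370],None,fx=4,fy=4)); np.savez('w5.npz',**im);sleeve(im,(.478,.079))
"
```

```text
t 6.7 p [477.9  79.  146.5] yaw -0.06 tilt 0.07 f [-0.15 -0.86 -1.05] w 21.5
rot [ 0.07 -0.01 -0.06] shift [-0.2  0.1  1.5] t 6.7
None outer [0.4782 0.0789] 142 0.0005 bore [0.4781 0.0792] 51 0.00037961078603360583
```

View pics/w5.png

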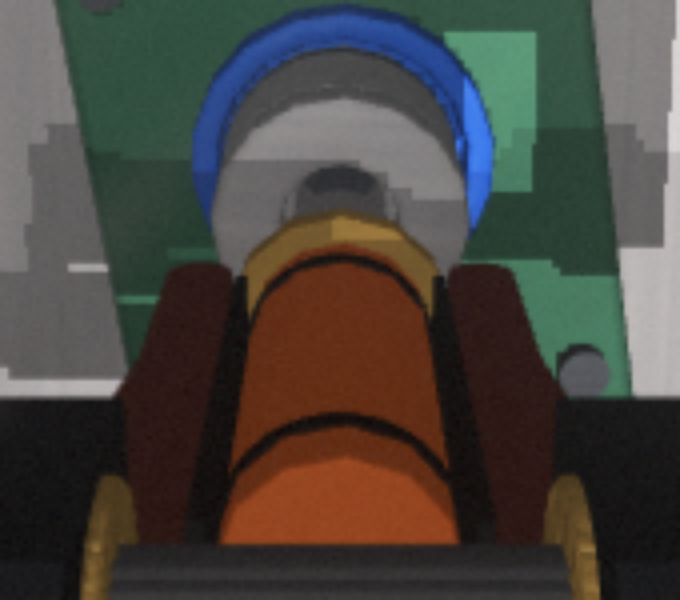

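Call:
jog_arm(deltas=[[0, 0, 0, 0, 0, 2, -1], [0, 0, 0, 0, 0, 4, -1], [0, 0, 0, 0, 0, 6, -1], [0, 0, 0, 0, 0, 7, -1], [0, 0, 0, 0, 0, 7, -1]])

```text
time_s: 7.25
position: [0.4778, 0.079, 0.1393]
tool_rot: [0.707, 0.707, 0.0, 0.0]
ft_force: [-0.0, -0.2, -1.0]
width: 0.0215
```

```bash
python3 -c "
from h import *
st(); plan(0.478,0.079,0.13,0)
"
```

```text
t 7.25 p [477.8  79.  139.3] yaw -0.06 tilt 0.04 f [-0.   -0.21 -1.  ] w 21.5
rot [ 0.04 -0.01 -0.06] shift [0.  0.2 9.3] t 7.25
```

Call:
jog_arm(deltas=[[0, 0, 0, 0, 0, 1.5, -1], [0, 0, 0, 0, 0, 3, -1], [0, 0, 0, 0, 0, 4, -1], [0, 0, 0, 0, 0, 5, -1], [0, 0, 0, 0, 0, 5, -1]])

```text
time_s: 7.75
position: [0.4777, 0.079, 0.1342]
tool_rot: [0.707, 0.707, 0.0, 0.0]
ft_force: [0.1, -1.0, -2.0]
width: 0.0214
```

```bash
python3 -c "
from h import *
st(); plan(0.478,0.079,0.13,0)
"
```

```text
t 7.75 p [477.7  79.  134.2] yaw -0.06 tilt 0.03 f [ 0.11 -0.96 -1.97] w 21.4
rot [ 0.03 -0.01 -0.06] shift [0.  0.3 4.2] t 7.75
```

Call:
jog_arm(deltas=[[0, 0, 0, 0, 0, 1, -1], [0, 0, 0, 0, 0, 2, -1], [0, 0, 0, 0, 0, 3, -1], [0, 0, 0, 0, 0, 4, -1], [0, 0, 0, 0, 0, 4, -1]])

```text
time_s: 8.25
position: [0.4776, 0.0789, 0.13]
tool_rot: [0.707, 0.707, 0.0, 0.0]
ft_force: [0.6, -0.5, -2.3]
width: 0.0215
```

Call:
jog_arm(deltas=[[0, 0, 0, 0, 0, 1, -1], [0, 0, 0, 0, 0, 2, -1], [0, 0, 0, 0, 0, 2, -1]])

```text
time_s: 8.55
position: [0.478, 0.0789, 0.1282]
tool_rot: [0.707, 0.707, 0.0, 0.0]
ft_force: [-0.7, -0.2, 3.2]
width: 0.0213
```

Call:
jog_arm(deltas=[[0, 0, 0, 0, 0, 1, -1], [0, 0, 0, 0, 0, 2, -1], [0, 0, 0, 0, 0, 2, -1], [0, 0, 0, 0, 0, 2, -1]])

```text
time_s: 8.95
position: [0.478, 0.0789, 0.1262]
tool_rot: [0.707, 0.707, 0.0, 0.0]
ft_force: [-1.3, 0.2, 3.9]
width: 0.0217
```

```bash
python3 -c "
from h import *
st()
im=get_image('wrist'); cv2.imwrite('pics/w6.png',cv2.resize(im['frame'][180:330,200:370],None,fx=4,fy=4)); np.savez('w6.npz',**im)
P=cloud(im); m=(np.hypot(P[...,0]-.478,P[...,1]-.079)<.021)&(P[...,2]>.068)&(P[...,2]<.085)&(P[...,1]>.09); print(np.percentile(P[m][:,2],[5,50,95]),m.sum()); st()
"
```

```text
t 8.95 p [478.   78.9 126.2] yaw -0.05 tilt 0.06 f [-1.33  0.21  3.93] w 21.7
[0.06959386 0.07504455 0.07625878] 758
t 9.0 p [478.1  78.9 126.3] yaw -0.06 tilt 0.07 f [-0.75  0.61  3.36] w 21.3
```

View pics/w6.png

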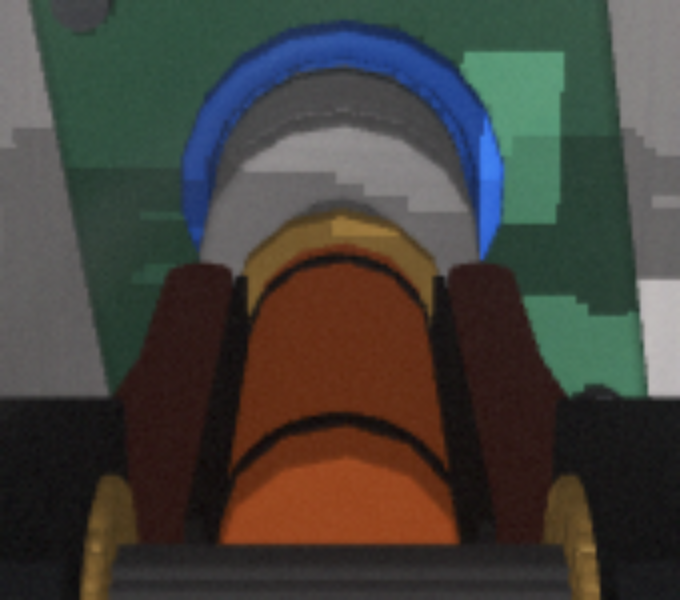

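Blue is tight: the pin stopped about 10.5 mm below the mouth, and the sleeve rode down 3 mm with the seat at roughly 5 N. I'm withdrawing the gauge.

Call:
jog_arm(deltas=[[0, 0, 0, 0, 0, -8, -1], [0, 0, 0, 0, 0, -20, -1], [0, 0, 0, 0, 0, -40, -1], [0, 0, 0, 0, 0, -57, -1], [0, 0, 0, 0, 0, -57, -1]])

```text
time_s: 9.5
position: [0.4797, 0.079, 0.1858]
tool_rot: [0.707, 0.707, 0.002, 0.002]
ft_force: [0.7, -0.8, -1.9]
width: 0.0217
```

```bash
python3 -c "
from h import *
st(); plan(0.495,-0.031,0.183,0)
im=get_image('wrist'); cv2.imwrite('pics/w7.png',im['frame']);sleeve(im,(.478,.079))
"
```

```text
t 9.5 p [479.7  79.  185.8] yaw -0.05 tilt 0.34 f [ 0.72 -0.77 -1.91] w 21.7
rot [ 0.34 -0.01 -0.05] shift [-110.    15.4    2.9] t 9.5
None outer [0.4781 0.0788] 131 0.0004 bore [0.4782 0.079 ] 65 0.0003878488930940744
```

View pics/w7.png

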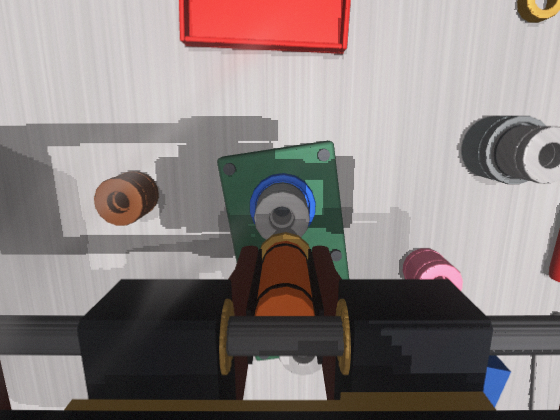

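The blue sleeve is still seated at (283,212). I'm moving over the yellow seat.

Call:
jog_arm(deltas=[[0, 0, 0, -35, 5, 2, -1], [0.3, 0, 0, -70, 10, 2, -1], [0.3, 0, 0, -100, 14, 2, -1], [0.3, 0, 0, -110, 15.4, 2, -1], [0.3, 0, 0, -110, 15.4, 2, -1]])

```text
time_s: 10.05
position: [0.4938, -0.0319, 0.1819]
tool_rot: [0.708, 0.706, -0.001, -0.001]
ft_force: [-1.4, 0.4, -1.1]
width: 0.0215
```

```bash
python3 -c "
from h import *
st(); plan(0.495,-0.031,0.15,0)
im=get_image('wrist'); cv2.imwrite('pics/w8.png',im['frame']);sleeve(im,(.4955,-.0305));st()
"
```

```text
t 10.05 p [493.8 -31.9 181.9] yaw -0.2 tilt 0.14 f [-1.36  0.41 -1.1 ] w 21.5
rot [-0.14 -0.03 -0.2 ] shift [ 0.9  1.3 31.9] t 10.05
None outer [ 0.4949 -0.031 ] 130 0.0004 bore [ 0.4949 -0.0308] 73 0.00040036743425471633
t 10.1 p [493.5 -30.9 181.9] yaw -0.15 tilt 0.17 f [-0.4   0.2  -1.65] w 21.5
```

View pics/w8.png

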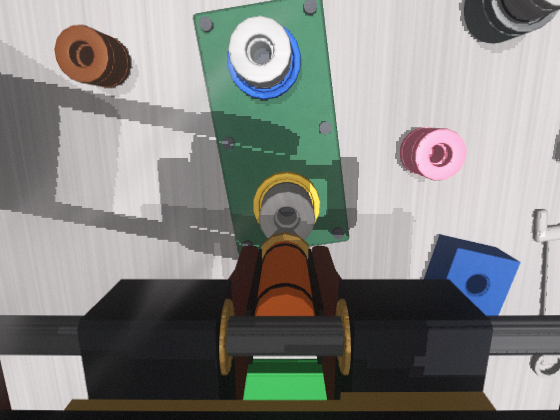

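```bash
python3 -c "
from h import *
plan(0.4948,-0.031,0.1465,0)
"
```

```text
rot [-0.15 -0.06 -0.15] shift [-0.2  1.4 35.4] t 10.1
```

Call:
jog_arm(deltas=[[-0.1, 0, -0.1, -0.2, 1.4, 15, -1], [-0.1, 0, -0.1, -0.2, 1.4, 28, -1], [-0.1, 0, -0.1, -0.2, 1.4, 33, -1], [-0.1, 0, -0.1, -0.2, 1.4, 33, -1], [-0.1, 0, -0.1, -0.2, 1.4, 33, -1]])

```text
time_s: 10.6
position: [0.4949, -0.0303, 0.1492]
tool_rot: [0.707, 0.707, 0.0, -0.001]
ft_force: [-0.9, -0.1, -2.3]
width: 0.0214
```

```bash
python3 -c "
from h import *
st();plan(0.4948,-0.031,0.1465,0)
"
```

```text
t 10.6 p [494.9 -30.3 149.2] yaw -0.0 tilt 0.09 f [-0.89 -0.1  -2.28] w 21.4
rot [-0.05 -0.07 -0.  ] shift [-0.7 -0.1  2.7] t 10.6
```

Call:
jog_arm(deltas=[[0, 0, 0, -0.7, 0, 3, -1], [0, 0, 0, -0.7, 0, 3, -1], [0, 0, 0, -0.7, 0, 3, -1]])

```text
time_s: 10.9
position: [0.495, -0.031, 0.1464]
tool_rot: [0.707, 0.707, 0.0, -0.001]
ft_force: [-0.1, -0.0, -1.2]
width: 0.0217
```

```bash
python3 -c "
from h import *
st();plan(0.4948,-0.031,0.14,0)
"
```

```text
t 10.9 p [495.  -31.  146.4] yaw -0.0 tilt 0.07 f [-0.08 -0.03 -1.18] w 21.7
rot [-0.03 -0.07 -0.  ] shift [ 0.  -0.2  6.4] t 10.9
```

Call:
jog_arm(deltas=[[0, 0, 0, 0, -0.2, 2, -1], [0, 0, 0, 0, -0.2, 4, -1], [0, 0, 0, 0, -0.2, 6, -1], [0, 0, 0, 0, -0.2, 7, -1], [0, 0, 0, 0, -0.2, 7, -1]])

```text
time_s: 11.4
position: [0.4946, -0.031, 0.1392]
tool_rot: [0.707, 0.707, 0.0, -0.001]
ft_force: [-0.9, 0.8, -2.0]
width: 0.0218
```

Call:
jog_arm(deltas=[[0, 0, 0, 0, 0, 1.5, -1], [0, 0, 0, 0, 0, 3, -1], [0, 0, 0, 0, 0, 4, -1], [0, 0, 0, 0, 0, 5, -1], [0, 0, 0, 0, 0, 5, -1]])

```text
time_s: 11.9
position: [0.4945, -0.031, 0.134]
tool_rot: [0.707, 0.707, 0.0, -0.001]
ft_force: [-0.9, -0.7, -1.8]
width: 0.0214
```

Call:
jog_arm(deltas=[[0, 0, 0, 0, 0, 1, -1], [0, 0, 0, 0, 0, 2, -1], [0, 0, 0, 0, 0, 3, -1], [0, 0, 0, 0, 0, 4, -1], [0, 0, 0, 0, 0, 4, -1]])

```text
time_s: 12.4
position: [0.4945, -0.031, 0.1299]
tool_rot: [0.707, 0.707, 0.0, -0.001]
ft_force: [0.2, 0.2, -1.1]
width: 0.0215
```

Call:
jog_arm(deltas=[[0, 0, 0, 0, 0, 1, -1], [0, 0, 0, 0, 0, 2, -1], [0, 0, 0, 0, 0, 2, -1]])

```text
time_s: 12.7
position: [0.4946, -0.031, 0.128]
tool_rot: [0.707, 0.707, 0.0, -0.001]
ft_force: [-0.4, 0.2, 2.6]
width: 0.0218
```

Call:
jog_arm(deltas=[[0, 0, 0, 0, 0, 1, -1], [0, 0, 0, 0, 0, 2, -1], [0, 0, 0, 0, 0, 3, -1], [0, 0, 0, 0, 0, 3, -1]])

```text
time_s: 13.1
position: [0.4949, -0.0311, 0.1251]
tool_rot: [0.707, 0.707, 0.0, -0.001]
ft_force: [0.6, -0.7, 3.9]
width: 0.0218
```

```bash
python3 -c "
from h import *
st()
im=get_image('wrist'); cv2.imwrite('pics/w9.png',cv2.resize(im['frame'][180:330,200:370],None,fx=4,fy=4))
P=cloud(im); m=(np.hypot(P[...,0]-.4948,P[...,1]+.031)<.021)&(P[...,2]>.068)&(P[...,2]<.085)&(P[...,1]>-.02); print(np.percentile(P[m][:,2],[5,50,95]),m.sum()); st()
"
```

```text
t 13.1 p [494.9 -31.1 125.1] yaw -0.01 tilt 0.07 f [ 0.65 -0.72  3.86] w 21.8
[0.06953272 0.07405473 0.07532498] 740
t 13.15 p [495.  -31.1 125.2] yaw -0.01 tilt 0.07 f [-0.85 -0.06  4.13] w 21.7
```

View pics/w9.png

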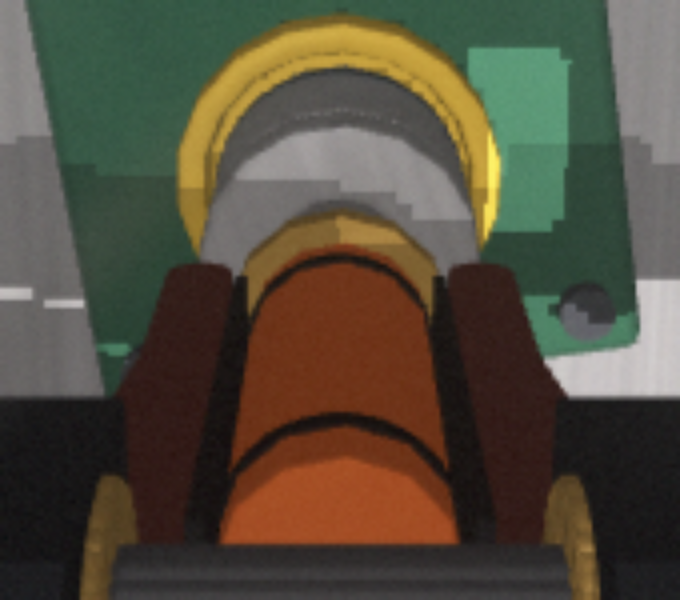

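Yellow is tight too: the tip stopped about 11 mm below the mouth with the spring reacting, so both sleeves go in the red tray. Next I return the gauge.

Call:
jog_arm(deltas=[[0, 0, 0, 0, 0, -8, -1], [0, 0, 0, 0, 0, -20, -1], [0, 0, 0, 0, 0, -40, -1], [0, 0, 0, 0, 0, -57, -1], [0, 0, 0, 0, 0, -57, -1]])

```text
time_s: 13.65
position: [0.4964, -0.0314, 0.1846]
tool_rot: [0.707, 0.707, 0.001, 0.001]
ft_force: [-0.1, -0.0, -1.8]
width: 0.0217
```

```bash
python3 -c "
from h import *
st(); plan(0.6572,-0.1003,0.160,0)
im=get_image('wrist'); cv2.imwrite('pics/w10.png',im['frame']);sleeve(im,(.4955,-.0305));st()
"
```

```text
t 13.65 p [496.4 -31.4 184.6] yaw -0.0 tilt 0.22 f [-0.09 -0.05 -1.75] w 21.7
rot [ 0.22 -0.02 -0.  ] shift [-68.9 160.7  25.2] t 13.65
None outer [ 0.4949 -0.0312] 136 0.0004 bore [ 0.495  -0.0309] 68 0.00036266944114364655
t 13.7 p [495.7 -31.3 183.4] yaw -0.01 tilt 0.13 f [ 0.03  0.08 -1.9 ] w 21.7
```

View pics/w10.png

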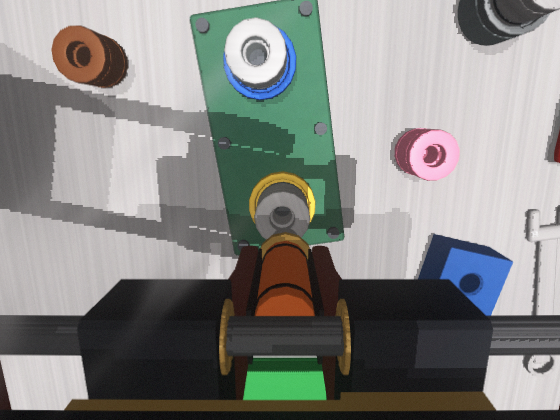

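Both sleeves are still in their seats: yellow at (282,213), blue at (257,50). The empty stand is at (470,283). I'm moving to the stand.

Call:
jog_arm(deltas=[[0.1, 0, 0, -16, 37, 5, -1], [0.1, 0, 0, -32, 74, 10, -1], [0.1, 0, 0, -48, 111, 18, -1], [0.1, 0, 0, -64, 148, 24, -1], [0.1, 0, 0, -69, 161, 25, -1]])

```text
time_s: 14.2
position: [0.6592, -0.1019, 0.1564]
tool_rot: [0.707, 0.707, 0.0, -0.0]
ft_force: [-0.1, 0.8, -1.7]
width: 0.0216
```

```bash
python3 -c "
from h import *
st(); plan(0.6572,-0.1003,0.120,0)
"
```

```text
t 14.2 p [ 659.2 -101.9  156.4] yaw -0.05 tilt 0.03 f [-0.06  0.82 -1.66] w 21.6
rot [ 0.02 -0.02 -0.05] shift [ 1.6 -2.  36.4] t 14.2
```

Call:
jog_arm(deltas=[[0, 0, 0, 1.6, -2, 20, -1], [0, 0, 0, 1.6, -2, 40, -1], [0, 0, 0, 1.6, -2, 48, -1], [0, 0, 0, 1.6, -2, 48, -1], [0, 0, 0, 1.6, -2, 48, -1]])

```text
time_s: 14.7
position: [0.6572, -0.1003, 0.1085]
tool_rot: [0.707, 0.707, 0.0, -0.0]
ft_force: [-0.2, -0.5, -0.4]
width: 0.0215
```

```bash
python3 -c "
from h import *
st(); plan(0.6572,-0.1003,0.105,0)
im=get_image('wrist'); cv2.imwrite('pics/w11.png',cv2.resize(im['frame'][180:330,200:370],None,fx=4,fy=4))
P=cloud(im);m=(abs(P[...,2]-.038)<.004)&(abs(P[...,0]-.657)<.042)&(abs(P[...,1]+.1)<.042);q=P[m];print(cv2.minAreaRect(q[:,:2].astype(np.float32)*1000))
"
```

```text
t 14.7 p [ 657.2 -100.3  108.5] yaw -0.05 tilt 0.03 f [-0.17 -0.53 -0.4 ] w 21.5
rot [ 0.   -0.03 -0.05] shift [-0.   0.   3.5] t 14.7
((657.3660278320312, -100.68511199951172), (56.43288803100586, 56.291473388671875), 76.6310043334961)
```

View pics/w11.png

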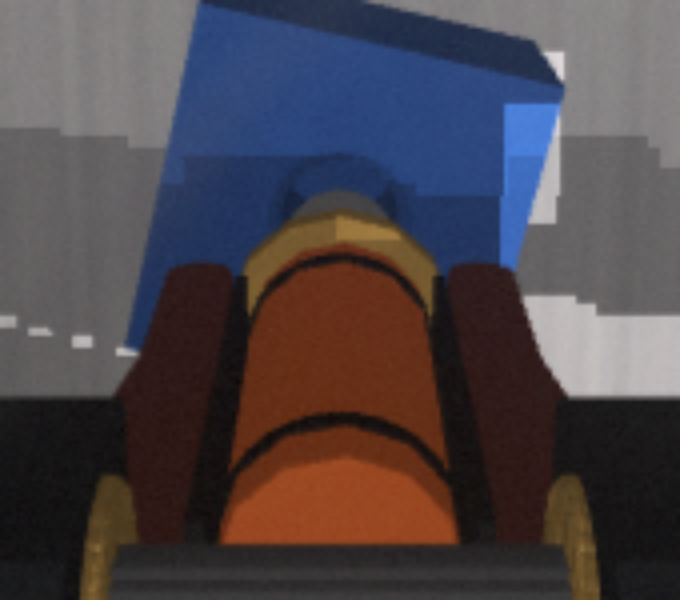

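The pin is over the hole, so I'm lowering it in stages.

Call:
jog_arm(deltas=[[0, 0, 0, 0, 0, 4, -1], [0, 0, 0, 0, 0, 8, -1], [0, 0, 0, 0, 0, 12, -1], [0, 0, 0, 0, 0, 15, -1], [0, 0, 0, 0, 0, 15, -1]])

```text
time_s: 15.25
position: [0.6572, -0.1002, 0.0935]
tool_rot: [0.707, 0.707, 0.0, -0.0]
ft_force: [-0.8, 0.2, -1.0]
width: 0.0215
```

Call:
jog_arm(deltas=[[0, 0, 0, 0, 0, 5, -1], [0, 0, 0, 0, 0, 10, -1], [0, 0, 0, 0, 0, 15, -1], [0, 0, 0, 0, 0, 20, -1], [0, 0, 0, 0, 0, 20, -1]])

```text
time_s: 15.75
position: [0.6565, -0.1001, 0.0724]
tool_rot: [0.707, 0.707, -0.0, -0.001]
ft_force: [-0.3, 0.2, -2.2]
width: 0.0217
```

```bash
python3 -c "
from h import *
st(); plan(0.6572,-0.1003,0.070,0)
"
```

```text
t 15.75 p [ 656.5 -100.1   72.4] yaw -0.05 tilt 0.1 f [-0.34  0.21 -2.22] w 21.7
rot [-0.08 -0.05 -0.05] shift [-0.2  0.7  2.4] t 15.75
```

Call:
jog_arm(deltas=[[0, 0, 0, 0, 0.7, 1.5, -1], [0, 0, 0, 0, 0.7, 2.4, -1], [0, 0, 0, 0, 0.7, 2.4, -1]])

```text
time_s: 16.05
position: [0.6574, -0.1001, 0.0701]
tool_rot: [0.707, 0.707, -0.0, -0.001]
ft_force: [0.6, -0.9, -0.9]
width: 0.0215
```

Call:
jog_arm(deltas=[[0, 0, 0, 0, 0, 0, 0], [0, 0, 0, 0, 0, 0, 0.6], [0, 0, 0, 0, 0, 0, 0.6], [0, 0, 0, 0, 0, 0, 0.6]])

```text
time_s: 16.45
position: [0.6575, -0.1001, 0.0703]
tool_rot: [0.707, 0.707, -0.0, -0.001]
ft_force: [0.3, -0.5, 0.3]
width: 0.0503
```

```bash
python3 -c "
from h import *
st(); plan(0.6572,-0.1003,0.070,0)
"
```

```text
t 16.45 p [ 657.5 -100.1   70.3] yaw -0.05 tilt 0.06 f [ 0.3  -0.55  0.27] w 50.3
rot [-0.05 -0.04 -0.05] shift [-0.2 -0.3  0.3] t 16.45
```

Up slowly at first, then look.

Call:
jog_arm(deltas=[[0, 0, 0, 0, 0, -15, 0.6], [0, 0, 0, 0, 0, -50, 0.6], [0, 0, 0, 0, 0, -90, 0.6], [0, 0, 0, 0, 0, -120, 0.6], [0, 0, 0, 0, 0, -120, 0.6]])

```text
time_s: 16.95
position: [0.6611, -0.101, 0.197]
tool_rot: [0.707, 0.707, 0.003, 0.004]
ft_force: [0.7, -0.2, 1.2]
width: 0.0704
```

```bash
python3 -c "
from h import *
st(); plan(0.478,0.079,0.19,0)
im=get_image('wrist'); cv2.imwrite('pics/w12.png',im['frame'])
P=cloud(im);m=(P[...,2]>.093)&(P[...,2]<.12)&(abs(P[...,0]-.657)<.03)&(abs(P[...,1]+.1)<.03);q=P[m];print(len(q),q.mean(0),np.median(q[:,2]))
"
```

```text
t 16.95 p [ 661.1 -101.   197. ] yaw -0.04 tilt 0.54 f [ 0.67 -0.23  1.15] w 70.4
rot [ 0.53  0.11 -0.04] shift [ 179.9 -183.2    4.9] t 16.95
842 [ 0.65736058 -0.09916929  0.09963183] 0.10003004791176463
```

View pics/w12.png

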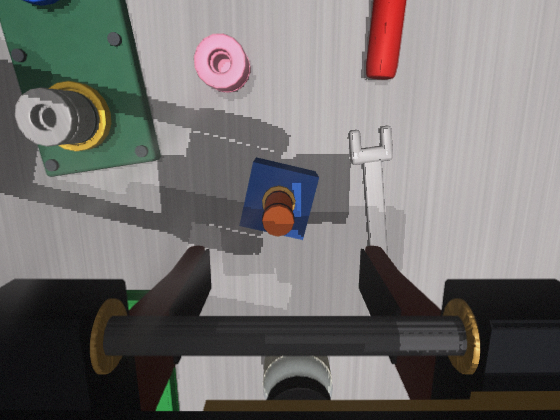

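The gauge is home: its handle top measures z = 100 mm, at (657, -99) mm. Next is the blue sleeve.

Call:
jog_arm(deltas=[[0.3, 0, 0, 34, -34, 2, 0.6], [0.5, 0.1, 0, 68, -69, 5, 0.6], [0.5, 0.1, 0, 102, -104, 5, 0.6], [0.5, 0.1, 0, 136, -138, 5, 0.6], [0.5, 0.1, 0, 165, -168, 5, 0.6]])

```text
time_s: 17.5
position: [0.4885, 0.0658, 0.187]
tool_rot: [0.707, 0.707, -0.002, -0.003]
ft_force: [-0.3, 0.1, -0.6]
width: 0.0705
```

```bash
python3 -c "
from h import *
st(); plan(0.478,0.079,0.12,0)
"
```

```text
t 17.5 p [488.5  65.8 187. ] yaw -0.05 tilt 0.37 f [-0.28  0.07 -0.62] w 70.5
rot [-0.36 -0.06 -0.05] shift [ 13.1 -10.1  67.1] t 17.5
```

Call:
jog_arm(deltas=[[-0.3, 0, 0, 8, -6, 20, 0.6], [-0.3, 0, 0, 13, -10, 45, 0.6], [-0.3, 0, 0, 13, -10, 67, 0.6], [-0.3, 0, 0, 13, -10, 67, 0.6], [-0.3, 0, 0, 13, -10, 67, 0.6]])

```text
time_s: 18.0
position: [0.4773, 0.0788, 0.1197]
tool_rot: [0.707, 0.707, -0.001, -0.002]
ft_force: [-0.1, 0.2, 0.0]
width: 0.0702
```

```bash
python3 -c "
from h import *
st(); plan(0.478,0.079,0.065,0)
im=get_image('wrist'); cv2.imwrite('pics/w13.png',im['frame'])
"
```

```text
t 18.0 p [477.3  78.8 119.7] yaw -0.05 tilt 0.2 f [-0.12  0.22  0.02] w 70.2
rot [-0.19 -0.06 -0.05] shift [ 0.1  0.9 54.7] t 18.0
```

View pics/w13.png

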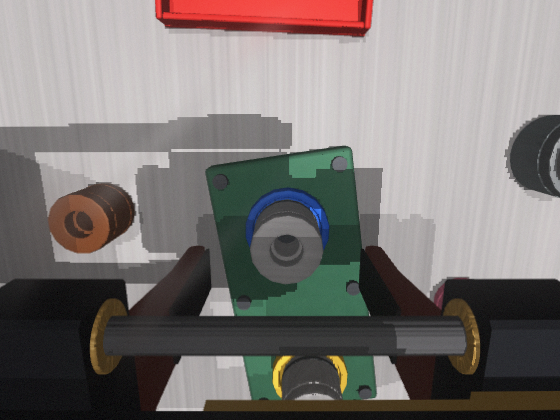

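Call:
jog_arm(deltas=[[-0.2, 0, 0, 0, 0.8, 20, 0.6], [-0.2, 0, 0, 0, 0.8, 40, 0.6], [-0.2, 0, 0, 0, 0.8, 54, 0.6], [-0.2, 0, 0, 0, 0.8, 54, 0.6], [-0.2, 0, 0, 0, 0.8, 54, 0.6]])

```text
time_s: 18.55
position: [0.4798, 0.0787, 0.0672]
tool_rot: [0.708, 0.707, 0.002, 0.001]
ft_force: [-0.4, 0.3, -0.3]
width: 0.0705
```

```bash
python3 -c "
from h import *
st(); plan(0.478,0.079,0.065,0)
"
```

```text
t 18.55 p [479.8  78.7  67.2] yaw -0.08 tilt 0.19 f [-0.44  0.34 -0.27] w 70.5
rot [ 0.18 -0.07 -0.08] shift [ 0.3 -1.8  2.2] t 18.55
```

Call:
jog_arm(deltas=[[0.2, 0, 0, 0.3, -1.8, 2, 0.6], [0.2, 0, 0, 0.3, -1.8, 2, 0], [0.2, 0, 0, 0.3, -1.8, 2, -1], [0.2, 0, 0, 0.3, -1.8, 2, -1], [0.2, 0, 0, 0.3, -1.8, 2, -1]])

```text
time_s: 19.05
position: [0.4781, 0.079, 0.0654]
tool_rot: [0.708, 0.707, 0.0, -0.0]
ft_force: [1.3, 0.1, 0.4]
width: 0.0415
```

Call:
jog_arm(deltas=[[0, 0, 0, 0, 0, 0, -1], [0, 0, 0, 0, 0, 0, -1], [0, 0, 0, 0, 0, 0, -1]])

```text
time_s: 19.35
position: [0.478, 0.079, 0.0654]
tool_rot: [0.708, 0.707, 0.0, -0.0]
ft_force: [0.3, 0.7, 0.9]
width: 0.0402
```

```bash
python3 -c "
from h import *
st()
"
```

```text
t 19.35 p [478.   79.   65.4] yaw -0.08 tilt 0.07 f [0.27 0.72 0.91] w 40.2
```

Call:
jog_arm(deltas=[[0, 0, 0, 0, 0, -10, -1], [0, 0, 0, 0, 0, -30, -1], [0, 0, 0, 0, 0, -55, -1], [0, 0, 0, 20, 0, -65, -1], [0, 0, 0, 50, 5, -65, -1]])

```text
time_s: 19.85
position: [0.4838, 0.1286, 0.1327]
tool_rot: [0.708, 0.706, 0.001, 0.001]
ft_force: [1.0, 0.1, -2.1]
width: 0.0399
```

```bash
python3 -c "
from h import *
st(); plan(0.466,0.325,0.13,0)
im=get_image('wrist'); cv2.imwrite('pics/w14.png',im['frame'])
P=cloud(im);hsv=cv2.cvtColor(im['frame'],cv2.COLOR_BGR2HSV);m=cv2.inRange(hsv,(0,150,40),(6,255,255))>0
m&=(P[...,1]>.18)&(P[...,2]<.03);q=P[m];r=cv2.minAreaRect(q[:,:2].astype(np.float32)*1000);print(r,cv2.boxPoints(r))
"
```

```text
t 19.85 p [483.8 128.6 132.7] yaw -0.2 tilt 0.17 f [ 0.96  0.13 -2.12] w 39.9
rot [ 0.15 -0.07 -0.2 ] shift [196.3 -18.5   2.9] t 19.85
((465.88323974609375, 239.9136199951172), (73.99116516113281, 129.52500915527344), 87.40750122070312) [[399.5136  205.88525]
 [528.90607 200.02655]
 [532.25287 273.942  ]
 [402.8604  279.8007 ]]
```

View pics/w14.png

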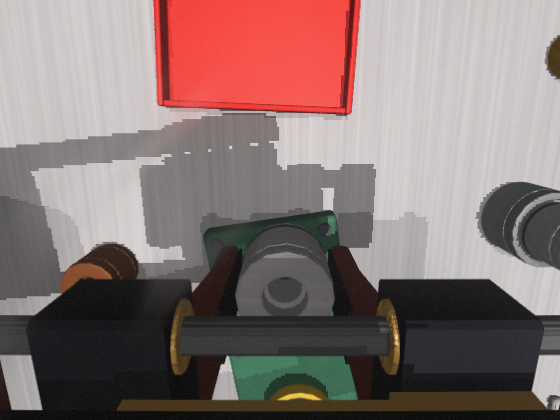

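Call:
jog_arm(deltas=[[0, 0, 0, 48, -4, 3, -1], [0, 0, 0, 96, -8, 3, -1], [0, 0, 0, 144, -11, 3, -1], [0, 0, 0, 180, -14, 3, -1], [0, 0, 0, 194, -15, 3, -1]])

```text
time_s: 20.4
position: [0.4701, 0.3302, 0.1306]
tool_rot: [0.707, 0.707, 0.004, -0.0]
ft_force: [-0.2, -1.3, -1.2]
width: 0.0399
```

```bash
python3 -c "
from h import *
st(); plan(0.4696,0.323,0.05,0)
"
```

```text
t 20.4 p [470.1 330.2 130.6] yaw -0.01 tilt 0.41 f [-0.21 -1.29 -1.16] w 39.9
rot [ 0.26 -0.31 -0.01] shift [-7.6 -0.9 80.6] t 20.4
```

Call:
jog_arm(deltas=[[0.3, -0.3, 0, -7.6, -0.5, 25, -1], [0.3, -0.3, 0, -7.6, -0.5, 50, -1], [0.3, -0.3, 0, -7.6, -0.5, 75, -1], [0.3, -0.3, 0, -7.6, -0.5, 85, -1], [0.3, -0.3, 0, -7.6, -0.5, 85, -1]])

```text
time_s: 20.9
position: [0.469, 0.3218, 0.0445]
tool_rot: [0.707, 0.707, -0.002, -0.001]
ft_force: [-0.8, 0.6, -0.6]
width: 0.0398
```

```bash
python3 -c "
from h import *
st(); plan(0.4696,0.323,0.0335,0)
"
```

```text
t 20.9 p [469.  321.8  44.5] yaw -0.03 tilt 0.23 f [-0.8   0.56 -0.59] w 39.8
rot [-0.21  0.09 -0.03] shift [ 1.2  0.7 11. ] t 20.9
```

Call:
jog_arm(deltas=[[-0.2, 0, 0, 1, 0.5, 4, -1], [-0.2, 0, 0, 1, 0.5, 8, -1], [-0.2, 0, 0, 1, 0.5, 10.3, -1], [-0.2, 0, 0, 1, 0.5, 10.3, -1], [-0.2, 0, 0, 1, 0.5, 10.3, -1]])

```text
time_s: 21.4
position: [0.4696, 0.3229, 0.0345]
tool_rot: [0.707, 0.707, -0.0, 0.001]
ft_force: [0.5, 0.2, -0.5]
width: 0.0399
```

```bash
python3 -c "
from h import *
st(); plan(0.4696,0.323,0.0335,0)
"
```

```text
t 21.4 p [469.6 322.9  34.5] yaw -0.03 tilt 0.08 f [ 0.5   0.24 -0.5 ] w 39.9
rot [ 0.01  0.08 -0.03] shift [0.1 0.  1. ] t 21.4
```

Call:
jog_arm(deltas=[[0, 0, 0, 0, 0, 0.7, -1], [0, 0, 0, 0, 0, 0.7, -1], [0, 0, 0, 0, 0, 0.7, 0.1], [0, 0, 0, 0, 0, 0.7, 0.4], [0, 0, 0, 0, 0, 0.7, 0.4]])

```text
time_s: 21.9
position: [0.4697, 0.323, 0.0339]
tool_rot: [0.707, 0.707, -0.0, 0.001]
ft_force: [-0.7, -0.5, -0.8]
width: 0.0594
```

```bash
python3 -c "
from h import *
st()
"
```

```text
t 21.9 p [469.7 323.   33.9] yaw -0.03 tilt 0.08 f [-0.72 -0.53 -0.77] w 59.4
```

Call:
jog_arm(deltas=[[0, 0, 0, 0, 0, -10, 0.4], [0, 0, 0, 0, 0, -40, 0.4], [0, 0, 0, 0, 0, -80, 0.5], [0, 0, 0, -20, 0, -100, 0.6], [0, 0, 0, -60, 0, -100, 0.6]])

```text
time_s: 22.4
position: [0.4729, 0.2655, 0.1383]
tool_rot: [0.706, 0.708, 0.004, 0.002]
ft_force: [0.2, -0.9, -1.2]
width: 0.0701
```

```bash
python3 -c "
from h import *
st(); plan(0.495,-0.031,0.13,0)
im=get_image('wrist'); cv2.imwrite('pics/w15.png',im['frame']);sleeve(im,(.4696,.323),.046)
"
```

```text
t 22.4 p [472.9 265.5 138.3] yaw 0.13 tilt 0.54 f [ 0.21 -0.9  -1.2 ] w 70.1
rot [ 0.52 -0.16  0.13] shift [-296.6   21.4    7.7] t 22.4
None outer [0.4698 0.3224] 179 0.0004 bore [0.4698 0.3226] 90 0.0003184049099845168
```

View pics/w15.png

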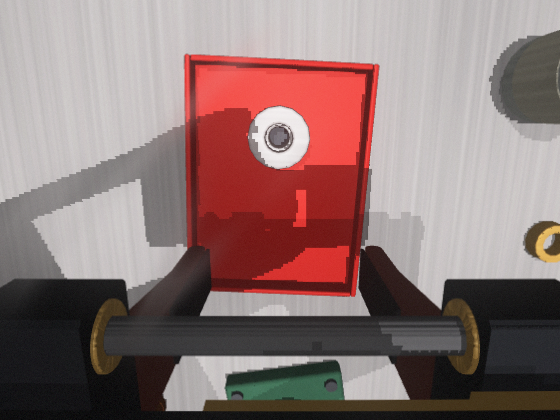

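The sleeve stands upright in the red tray at pixel (279,137), measured at (470, 322) mm. Now the yellow one.

Call:
jog_arm(deltas=[[0.2, 0, 0, -48, 3, 2, 0.6], [0.5, 0, 0, -96, 7, 4, 0.6], [0.5, 0, 0, -144, 10, 6, 0.6], [0.5, 0, 0, -192, 14, 8, 0.6], [0.5, 0, 0, -240, 17, 8, 0.6]])

```text
time_s: 22.95
position: [0.4873, 0.0167, 0.1296]
tool_rot: [0.707, 0.708, -0.003, -0.001]
ft_force: [0.7, 0.6, 0.1]
width: 0.0702
```

```bash
python3 -c "
from h import *
st(); plan(0.495,-0.031,0.13,0)
"
```

```text
t 22.95 p [487.3  16.7 129.6] yaw 0.07 tilt 0.35 f [0.7  0.57 0.1 ] w 70.2
rot [-0.29  0.2   0.07] shift [-47.7   7.7  -0.2] t 22.95
```

Call:
jog_arm(deltas=[[-0.3, 0.2, 0, -30, 5, 0, 0.6], [-0.3, 0.2, 0, -47.7, 7.7, 0, 0.6], [-0.3, 0.2, 0, -47.7, 7.7, 0, 0.6], [-0.3, 0.2, 0, -47.7, 7.7, 0, 0.6]])

```text
time_s: 23.35
position: [0.4949, -0.0308, 0.1301]
tool_rot: [0.707, 0.707, 0.0, -0.0]
ft_force: [0.8, -1.0, -0.5]
width: 0.0701
```

```bash
python3 -c "
from h import *
st(); plan(0.495,-0.031,0.065,0)
im=get_image('wrist'); sleeve(im,(.495,-.031))
"
```

```text
t 23.35 p [494.9 -30.8 130.1] yaw -0.0 tilt 0.03 f [ 0.75 -1.04 -0.47] w 70.1
rot [ 0.01 -0.03 -0.  ] shift [-0.2  0.1 65.1] t 23.35
None outer [ 0.495  -0.0307] 209 0.0004 bore [ 0.495  -0.0305] 91 0.00024568339013472386
```

Call:
jog_arm(deltas=[[0, 0, 0, 0, 0, 20, 0.6], [0, 0, 0, 0, 0, 40, 0.6], [0, 0, 0, 0, 0, 58, 0.6], [0, 0, 0, 0, 0, 63, 0.6], [0, 0, 0, 0, 0, 63, 0.6]])

```text
time_s: 23.9
position: [0.4939, -0.029, 0.0665]
tool_rot: [0.706, 0.708, -0.0, -0.001]
ft_force: [-0.3, -0.7, 0.2]
width: 0.0708
```

```bash
python3 -c "
from h import *
st(); plan(0.495,-0.0308,0.065,0)
"
```

```text
t 23.9 p [493.9 -29.   66.5] yaw 0.15 tilt 0.13 f [-0.26 -0.66  0.23] w 70.8
rot [-0.12 -0.06  0.15] shift [-1.8  1.1  1.5] t 23.9
```

Call:
jog_arm(deltas=[[0, 0, 0, -1.8, 1.1, 1.3, 0.6], [0, 0, 0, -1.8, 1.1, 1.3, 0.2], [0, 0, 0, -1.8, 1.1, 1.3, -1], [0, 0, 0, -1.8, 1.1, 1.3, -1], [0, 0, 0, -1.8, 1.1, 1.3, -1]])

```text
time_s: 24.4
position: [0.4952, -0.0309, 0.0655]
tool_rot: [0.706, 0.708, -0.0, -0.001]
ft_force: [-0.5, 0.4, -0.3]
width: 0.0419
```

Call:
jog_arm(deltas=[[0, 0, 0, 0, 0, 0, -1], [0, 0, 0, 0, 0, 0, -1], [0, 0, 0, 0, 0, 0, -1]])

```text
time_s: 24.7
position: [0.4951, -0.031, 0.0655]
tool_rot: [0.706, 0.708, -0.0, -0.001]
ft_force: [-1.0, -0.2, -0.0]
width: 0.0401
```

```bash
python3 -c "
from h import *
st()
"
```

```text
t 24.7 p [495.1 -31.   65.5] yaw 0.14 tilt 0.11 f [-0.97 -0.21 -0.04] w 40.1
```

Call:
jog_arm(deltas=[[0, 0, 0, 0, 0, -10, -1], [0, 0, 0, 0, 0, -35, -1], [0, 0, 0, 0, 0, -65, -1], [0, 0, 0, 25, -2, -70, -1], [0, 0, 0, 65, -6, -70, -1]])

```text
time_s: 25.2
position: [0.4912, 0.0331, 0.1379]
tool_rot: [0.707, 0.707, 0.001, 0.001]
ft_force: [0.4, 0.4, -1.1]
width: 0.04
```

Call:
jog_arm(deltas=[[0, 0, 0, 45, -5, 0, -1], [0, 0, 0, 90, -10, 0, -1], [0, 0, 0, 135, -15, 0, -1], [0, 0, 0, 180, -20, 0, -1], [0, 0, 0, 205, -22, 0, -1]])

```text
time_s: 25.7
position: [0.4686, 0.2412, 0.1386]
tool_rot: [0.707, 0.707, 0.002, 0.001]
ft_force: [1.6, -0.4, -1.1]
width: 0.0401
```

```bash
python3 -c "
from h import *
st(); plan(0.4664,0.253,0.05,0)
"
```

```text
t 25.7 p [468.6 241.2 138.6] yaw 0.06 tilt 0.22 f [ 1.58 -0.45 -1.06] w 40.1
rot [ 0.22 -0.06  0.06] shift [11.7 -2.5 88.6] t 25.7
```

Call:
jog_arm(deltas=[[0.2, 0, 0, 8, -2, 20, -1], [0.2, 0, 0, 11.7, -2, 45, -1], [0.2, 0, 0, 11.7, -2, 75, -1], [0.2, 0, 0, 11.7, -2, 93, -1], [0.2, 0, 0, 11.7, -2, 93, -1]])

```text
time_s: 26.2
position: [0.4651, 0.2524, 0.0439]
tool_rot: [0.707, 0.708, -0.002, -0.001]
ft_force: [0.3, -0.1, -1.8]
width: 0.0399
```

```bash
python3 -c "
from h import *
st(); plan(0.4664,0.253,0.034,0)
"
```

```text
t 26.2 p [465.1 252.4  43.9] yaw 0.07 tilt 0.24 f [ 0.34 -0.1  -1.8 ] w 39.9
rot [-0.24  0.03  0.07] shift [0.6 1.4 9.9] t 26.2
```

Call:
jog_arm(deltas=[[-0.2, 0, 0, 0.6, 1, 4, -1], [-0.2, 0, 0, 0.6, 1, 8, -1], [-0.2, 0, 0, 0.6, 1, 10, -1], [-0.2, 0, 0, 0.6, 1, 10, -1], [-0.2, 0, 0, 0.6, 1, 10, -1]])

```text
time_s: 26.7
position: [0.4664, 0.253, 0.0343]
tool_rot: [0.707, 0.708, -0.0, 0.0]
ft_force: [0.3, 0.6, -1.3]
width: 0.04
```

```bash
python3 -c "
from h import *
st()
"
```

```text
t 26.7 p [466.4 253.   34.3] yaw 0.07 tilt 0.02 f [ 0.34  0.63 -1.26] w 40.0
```

Call:
jog_arm(deltas=[[0, 0, 0, 0, 0, 0.6, -1], [0, 0, 0, 0, 0, 0.6, -1], [0, 0, 0, 0, 0, 0.6, 0.1], [0, 0, 0, 0, 0, 0.6, 0.4], [0, 0, 0, 0, 0, 0.6, 0.4]])

```text
time_s: 27.2
position: [0.4665, 0.2531, 0.0338]
tool_rot: [0.707, 0.708, 0.0, 0.0]
ft_force: [0.2, -0.1, -0.1]
width: 0.0595
```

Call:
jog_arm(deltas=[[0, 0, 0, 0, 0, -10, 0.4], [0, 0, 0, 0, 0, -40, 0.4], [0, 0, 0, 0, 0, -80, 0.5], [0, 0, 0, -20, 0, -120, 0.6], [0, 0, 0, -60, 0, -130, 0.6]])

```text
time_s: 27.7
position: [0.4698, 0.195, 0.1688]
tool_rot: [0.706, 0.709, 0.004, 0.002]
ft_force: [1.7, 0.1, -0.9]
width: 0.0701
```

Call:
jog_arm(deltas=[[0, 0, 0, -30, 0, -20, 0.6], [0, 0, 0, -50, 0, -30, 0.6], [0, 0, 0, -50, 0, -30, 0.6], [0, 0, 0, -50, 0, -30, 0.6]])

```text
time_s: 28.1
position: [0.4697, 0.1449, 0.1992]
tool_rot: [0.706, 0.708, 0.005, 0.002]
ft_force: [0.3, 0.2, -0.3]
width: 0.0701
```

```bash
python3 -c "
from h import *
st()
im=get_image('wrist'); cv2.imwrite('pics/w16.png',im['frame']);sleeve(im,(.4696,.323),.046,'first');sleeve(im,(.4664,.253),.046,'second')
for n in ('top','scene'):
    im=get_image(n); cv2.imwrite('pics/%s_end.png'%n,im['frame'])
    a=dict(np.load(n+'0.npz')); d=(np.abs(a['frame'].astype(int)-im['frame']).max(2)>50).sum(); print(n,d)
    if n=='top': sleeve(a,(.663,.123),name='pad0');sleeve(im,(.663,.123),name='pad')
    P=cloud(im);m=(P[...,2]>.09)&(P[...,2]<.11)&(np.hypot(P[...,0]-.657,P[...,1]+.1)<.03);print('gauge',np.median(P[m],0));P=cloud(a);m=(P[...,2]>.09)&(P[...,2]<.11)&(np.hypot(P[...,0]-.657,P[...,1]+.1)<.03);print('gauge0',np.median(P[m],0))
"
```

```text
t 28.1 p [469.7 144.9 199.2] yaw 0.16 tilt 0.61 f [ 0.32  0.23 -0.3 ] w 70.1Traceback (most recent call last):
  File "<string>", line 4, in <module>
    im=get_image('wrist'); cv2.imwrite('pics/w16.png',im['frame']);sleeve(im,(.4696,.323),.046,'first');sleeve(im,(.4664,.253),.046,'second')
                                                                   ~~~~~~^^^^^^^^^^^^^^^^^^^^^^^^^^^^^^
  File "h.py", line 39, in sleeve
    pts=np.vstack([x.reshape(-1,2) for x in cs]); q=onplane(im,pts,ztop)[:,:2]
    return _nx.concatenate(arrs, 0, dtype=dtype, casting=casting)
           ~~~~~~~~~~~~~~~^^^^^^^^^^^^^^^^^^^^^^^^^^^^^^^^^^^^^^^
ValueError: need at least one array to concatenate
```

View pics/w16.png

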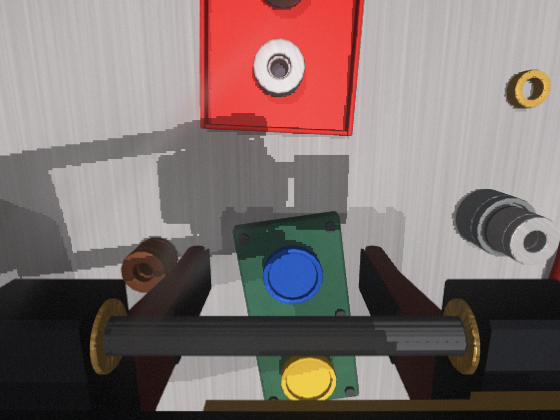

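```bash
python3 -c "
from h import *
for n in ('top','scene'):
    im=get_image(n); cv2.imwrite('pics/%s_end.png'%n,im['frame'])
    a=dict(np.load(n+'0.npz'))
    try:
        sleeve(a,(.663,.123),name='pad0');sleeve(im,(.663,.123),name='pad')
        sleeve(im,(.4696,.323),.046,'first');sleeve(im,(.4664,.253),.046,'second')
    except Exception as e: print(e)
    for b in (a,im):
        P=cloud(b);m=(P[...,2]>.09)&(P[...,2]<.11)&(np.hypot(P[...,0]-.657,P[...,1]+.1)<.03);print('gauge',np.median(P[m],0))
"
```

```text
pad0 outer [0.6629 0.1234] 60 0.0008 bore [0.6627 0.1239] 33 0.0010295221132189155
pad outer [0.6625 0.1241] 56 0.0011 bore [0.663  0.1238] 34 0.001171928978756379
first outer [0.4707 0.3227] 46 0.001 bore [0.4706 0.3221] 40 0.0012006365305062272
second outer [0.4683 0.2511] 31 0.0008 bore None 7 None
gauge [ 0.65479802 -0.10025161  0.10093129]
gauge [ 0.65471988 -0.09946783  0.10039942]
pad0 outer [0.6663 0.1223] 49 0.0012 bore [0.6668 0.1226] 31 0.0015611442846068806
pad outer [0.6649 0.1223] 44 0.0013 bore [0.6656 0.1223] 24 0.001356057585951321
first outer [0.4726 0.3223] 39 0.0011 bore [0.4727 0.3226] 20 0.0011591848149001952
second outer [0.4693 0.2513] 29 0.0009 bore [0.4686 0.2496] 14 0.0017540604838586994
gauge [ 0.66301395 -0.09991406  0.09749321]
gauge [ 0.66306816 -0.09907124  0.09772424]
```

View pics/scene_end.png

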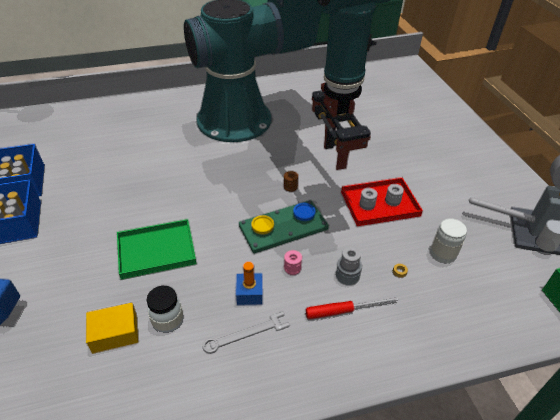

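View pics/top_end.png

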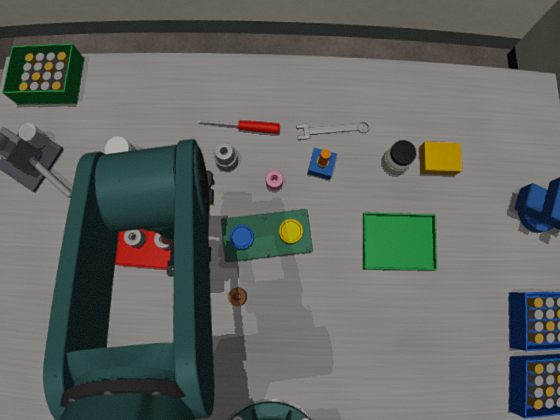

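The scene view shows both sleeves upright in the red tray at (368,198) and (395,194). The gauge is in its stand at (249,275), the third sleeve is on the grey pad at (349,262), and the bystanders are in place. The gripper is clear of everything, so I'm handing in.

```bash
python3 -c "
from h import *
print(manip.hand_in()); st()"
```

```text
the job is handed in; nothing more can be done
None
the job is handed in; nothing more can be done
```

I tried the gauge in the blue-seat sleeve and then the yellow-seat one, and both are tight. In each the pin stopped about 10.5–11 mm below the mouth. Pressed against the stop at roughly 5 N (20 N limit), the sleeve rode down with its spring seat. Both sleeves now stand in the red tray, the gauge is back in its stand, and I handed the job in at about 28 s of the 72 s allowed.

**Last checks:**
- **Sleeves in the red tray:** both are upright on the floor, at about (470, 322) and (468, 251) mm, tops at 46 mm.
- **Gauge:** fully home, with the handle top at 100 mm and the position within about 1 mm of the start.
- **Grey-pad sleeve and bystanders:** the pad sleeve shows no movement beyond the 1–2 mm measurement noise. The bystanders look unmoved in the pictures; the arm hid most of the can in the final top view, but it is in place in the scene view.
- **What disagreed or failed:** the top and scene cameras differ by about 5 mm in x, so I worked from the wrist camera. One final wrist-camera check failed because a sleeve was out of view, and the other two cameras covered it.

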